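# Slide the low cartons out of the row and pack the order tray

### The job

Make up this order in the divided cardboard tray. The two low cartons are wedged in the row of five on the grey mat: push each one along the table lengthwise, out of the row, until a finger's width (about 15 mm) lies between it and the row, without shifting the three high cartons, and then lay them flat, same side up, one in each of the tray's long bays. Stand every amber jar upright in a cell of its own, and leave the tape roll and the flask where they are.

Things in the scene. Friction and masses are not known exactly. Their poses are not given: they have to be found in the camera images.
- low1_c (a point): one of the two low cartons, which are to be packed: white paperboard carton 100 x 46 mm, long side along its own x; origin at its centre, half-way up; z up; 40 mm high (centre at 20 mm), about 120 g. At the start it stands lengthwise in the row of five, in any of the five places, its long sides touching its neighbours (under 1 mm gap); the table is free on the row's far side (away from the robot) for sliding it out
- low2_c (a point): one of the two low cartons, which are to be packed: white paperboard carton 100 x 46 mm, long side along its own x; origin at its centre, half-way up; z up; 40 mm high (centre at 20 mm), about 120 g. At the start it stands lengthwise in the row of five, in any of the five places, its long sides touching its neighbours (under 1 mm gap); the table is free on the row's far side (away from the robot) for sliding it out
- high1_c (a point): one of the three high cartons of the row, which stay where they are: white paperboard carton 100 x 46 mm, long side along its own x; origin at its centre, half-way up; z up; 64 mm high (centre at 32 mm), about 220 g
- high2_c (a point): one of the three high cartons of the row, which stay where they are: white paperboard carton 100 x 46 mm, long side along its own x; origin at its centre, half-way up; z up; 64 mm high (centre at 32 mm), about 220 g
- high3_c (a point): one of the three high cartons of the row, which stay where they are: white paperboard carton 100 x 46 mm, long side along its own x; origin at its centre, half-way up; z up; 64 mm high (centre at 32 mm), about 220 g
- jar1_c (a point): closed round amber jar with a white cap, 56 mm diameter, 70 mm high, about 120 g with the weight low down, standing upright; origin at its centre, half-way up, 35 mm above its foot; z along its axis, up. May be absent
- jar2_c (a point): closed round amber jar with a white cap, 56 mm diameter, 70 mm high, about 120 g with the weight low down, standing upright; origin at its centre, half-way up, 35 mm above its foot; z along its axis, up. May be absent
- jar3_c (a point): closed round amber jar with a white cap, 56 mm diameter, 70 mm high, about 120 g with the weight low down, standing upright; origin at its centre, half-way up, 35 mm above its foot; z along its axis, up. May be absent
- jar4_c (a point): closed round amber jar with a white cap, 56 mm diameter, 70 mm high, about 120 g with the weight low down, standing upright; origin at its centre, half-way up, 35 mm above its foot; z along its axis, up. May be absent
- tray: divided cardboard packing tray, fixed to the table: 284 mm along its x, 188 mm along its y, walls 4 mm thick and 28 mm high above the table, floor 4 mm thick. Origin under its centre. Four square cells in a file along x on its -y side, two long bays end to end on its +y side
- cell0 (a point): middle of the floor (4 mm above the table) of one of the four 66 x 66 mm cells of the tray
- cell1 (a point): middle of the floor (4 mm above the table) of one of the four 66 x 66 mm cells of the tray
- cell2 (a point): middle of the floor (4 mm above the table) of one of the four 66 x 66 mm cells of the tray
- cell3 (a point): middle of the floor (4 mm above the table) of one of the four 66 x 66 mm cells of the tray
- bay0 (a point): middle of the floor (4 mm above the table) of one of the tray's two long bays, 136 mm along the tray's x and 110 mm along its y
- bay1 (a point): middle of the floor (4 mm above the table) of one of the tray's two long bays, 136 mm along the tray's x and 110 mm along its y
- tape_c (a point): bystander: roll of clear tape lying flat, 74 mm diameter, 48 mm high; origin at its centre
- flask_c (a point): bystander: white square flask 55 x 55 mm, 85 mm high and 105 mm to the top of its stopper; origin 42.5 mm above its foot
There are look-alikes about, which are no part of the job. What is shaped like the part that bears jar2_c but blue is not meant. What is shaped like the part that bears high1_c but yellow is not meant.

How it is judged:
On the way:
1. both low cartons are clear of the row and down, one of them at least standing on the table itself, the high cartons unmoved ((((horizontal distance between low1_c and high1_c above 0.1125 m and horizontal distance between low1_c and high2_c above 0.1125 m and horizontal distance between low1_c and high3_c above 0.1125 m and height (world z) of low1_c below 0.0225 m and angle between low1_c's own z axis and vertical below 0.15 rad) and (horizontal distance between low2_c and high1_c above 0.1125 m and horizontal distance between low2_c and high2_c above 0.1125 m and horizontal distance between low2_c and high3_c above 0.1125 m and height (world z) of low2_c below 0.028 m and angle between low2_c's own z axis and vertical below 0.15 rad)) or ((horizontal distance between low2_c and high1_c above 0.1125 m and horizontal distance between low2_c and high2_c above 0.1125 m and horizontal distance between low2_c and high3_c above 0.1125 m and height (world z) of low2_c below 0.0225 m and angle between low2_c's own z axis and vertical below 0.15 rad) and (horizontal distance between low1_c and high1_c above 0.1125 m and horizontal distance between low1_c and high2_c above 0.1125 m and horizontal distance between low1_c and high3_c above 0.1125 m and height (world z) of low1_c below 0.028 m and angle between low1_c's own z axis and vertical below 0.15 rad))) and distance of each of high1_c, high2_c, high3_c from where it was at the start of the episode below 0.015 m), for 0.2 s.
At the end, for the whole second after the job is handed in: Each jar present stands upright (0.15 rad) on a cell floor, within 18 mm of the cell's middle; each low carton lies flat on a bay floor, same side up, within 50 mm of the bay's middle, the two over 90 mm apart; each high carton is within 15 mm of its start ((horizontal distance between jar1_c and cell0 below 0.018 m or horizontal distance between jar1_c and cell1 below 0.018 m or horizontal distance between jar1_c and cell2 below 0.018 m or horizontal distance between jar1_c and cell3 below 0.018 m) and z of each of jar1_c, jar2_c, jar3_c, jar4_c in the frame of tray below 0.047 m and angle between each of jar1_c, jar2_c, jar3_c, jar4_c, low1_c, low2_c's own z axis and vertical below 0.15 rad and (horizontal distance between jar2_c and cell0 below 0.018 m or horizontal distance between jar2_c and cell1 below 0.018 m or horizontal distance between jar2_c and cell2 below 0.018 m or horizontal distance between jar2_c and cell3 below 0.018 m) and (horizontal distance between jar3_c and cell0 below 0.018 m or horizontal distance between jar3_c and cell1 below 0.018 m or horizontal distance between jar3_c and cell2 below 0.018 m or horizontal distance between jar3_c and cell3 below 0.018 m) and (horizontal distance between jar4_c and cell0 below 0.018 m or horizontal distance between jar4_c and cell1 below 0.018 m or horizontal distance between jar4_c and cell2 below 0.018 m or horizontal distance between jar4_c and cell3 below 0.018 m) and (horizontal distance between low1_c and bay0 below 0.05 m or horizontal distance between low1_c and bay1 below 0.05 m) and z of each of low1_c, low2_c in the frame of tray below 0.03 m and (horizontal distance between low2_c and bay0 below 0.05 m or horizontal distance between low2_c and bay1 below 0.05 m) and horizontal distance between low1_c and low2_c above 0.09 m and distance of each of high1_c, high2_c, high3_c from where it was at the start of the episode below 0.015 m); the robot touches nothing.
It fails at once if a high carton is shifted more than 25 mm or tipped (distance of any of high1_c, high2_c, high3_c from where it was at the start of the episode above 0.025 m or angle between any of high1_c, high2_c, high3_c's own z axis and vertical above 0.35 rad).
It fails at once if the tape roll or the flask is shifted more than 50 mm or tipped over (distance of any of tape_c, flask_c from where it was at the start of the episode above 0.05 m or angle between any of tape_c, flask_c's own z axis and vertical above 0.5 rad).
Of jar1, jar2, jar3, jar4 only 2 to 4 are there at a start; the rules pass over those that are not, and their reading is None.
At some moment in a run one of jar1, jar2, jar3, jar4 may be knocked a few centimetres aside while the robot is not near it.
It also fails if it takes over 208 s, if anything falls off the work surface, if the arm or the gripper's body presses on something with over 40 N, if the wrist force passes 120 N, or if a joint passes its speed limit or range.

### The arm

A 7-joint arm with a two-finger parallel gripper is mounted at the origin on the work surface. World frame = base frame: x ahead of the robot, y to its left, z up, the work surface at z = 0. Lengths are in m, angles in rad, forces in N, time in s.
With the tool pointing down it reaches from about 0.425 to 0.925 m from the base axis. Payload 6.8 kg.
Tool frame: the origin (TCP) lies at the very end of the fingers, on their centre line; the grasp point (between the pads) lies r.grip_depth behind it (r.grip_depth is the distance from the TCP to the grasp point, in m); z points along the fingers, x is the direction in which the jaws open and shut, and the axes are right-handed (so a half turn about z gives the same grasp; the last joint's range is limited). The gripper opens to 85 mm and grips with 20 to 120 N. Pads are 22 mm wide; open, the fingers measure 114 mm over their backs; the gripper's body (76 mm by 85 mm) begins 54 mm behind the grasp point. The pads swing forward as they close: fully open they stand 13 mm farther back than shut.
Start: joints at [1.042, 0.477, 0.022, 1.555, -0.011, 1.109, -0.083], TCP at [0.276, -0.616, 0.231] pointing down, gripper open.
Joint ranges: [-2.96, 2.96], [-0.34, 2.1], [-1.41, 1.46], [0.24, 2.44], [-1.37, 4.51], [0.17, 1.92], [-2.96, 2.96]. Speed limits (rad/s): [2.39, 2.39, 3.14, 3.14, 3.14, 3.14, 3.14].

### API

Orientations are given as a rotation vector (axis times angle).
In Python, from bench import readout, grab_frame, workorder, r gives the robot as it stands.
- The arm moves only by the shell command python3 -m handwheel 'ROWS' [FORCE]. ROWS is text: rows parted by semicolons, each of 7 numbers parted by spaces: the shift along the tool's x, y, z in mm, then the turn, a rotation vector about the tool's x, y, z in degrees, then the finger opening in mm, from 0 to 85.4. A call has 1 to 12 rows; each row is the pose to reach, as a shift and turn from the pose commanded when the call began, along the tool's axes at that moment; what a row does not reach only later rows make up. A row lasts 1/8 s, in which the tool goes at most 62.5 mm and 10.7 degrees, less where a joint would pass 70% of its speed; a pose out of reach is approached as far as the arm can. A call with a gripper value outside its range is refused whole. The fingers move at their own pace and stop on an object; FORCE is the grip in N (left out, the last holds). Time passes only in rows, so rows that repeat a pose let the fingers close. It gives the time, the measured TCP pose, the force and the opening at its end, in the units of the state.
- readout.get_obs(): the state, without advancing time (a new reading comes with each control period).
- grab_frame(name): name is "side" or "top"; returns a dict with "pixels" (384x512x3 uint8, red, green, blue), "fx", "fy", "cx", "cy" (pixels), "D" ([k1, k2, p1, p2, k3] as OpenCV has them; the pictures are not rectified), "rvec" (rotation vector, rad) and "tvec" (3), from world to camera coordinates, as OpenCV has them. Camera axes: x right, y down, z forward; pixel columns grow to the right and rows downward; lengths in m; the calibration is good to about 2 mm. A picture is of the moment at which its call begins. There is no depth.
- workorder.hand_in(): hands the job in, once; it reports no verdict.
The state is a dict: "clock": time; "joints": joint angles; "qvel": joint speeds; "tau": joint torques, N m; "tcp_pos": TCP position; "orientation": TCP orientation; "contact_force": force on the tool from outside, world axes, zero at the start; "moment": the same for the moment, N m; "grip_width": finger opening in m.
Only numpy, scipy, OpenCV 4.12 (cv2) and the standard library are available. Lean on these libraries where they do the work, as an engineer would, in place of code of your own. Each camera call takes 0.05 s, during which the arm holds its last target.

## Working session

There is one attempt and no reset: what is moved stays moved. The work goes in short steps, Python scripts to look and compute and a shell command to move; the robot and the scene stay as the last step left them, time stands still between calls to the robot, and variables do not carry over. Pictures are saved under pics/ and viewed, and the job is handed in when it is done.

```bash
ls; mkdir -p pics
python3 - <<'E'
from bench import readout, grab_frame, workorder, r
import cv2
print(readout.get_obs()); print(r.grip_depth)
for n in("side","top"):
    f=grab_frame(n); cv2.imwrite(f"pics/{n}0.png",f["pixels"][:,:,::-1]); print({k:v for k,v in f.items() if k!="pixels"})
E
```

```text
pics
{'clock': 0.0, 'joints': array([ 1.04190751,  0.47778457,  0.02233093,  1.55646966, -0.0114869 ,
        1.10931044, -0.08312139]), 'qvel': array([ 0.0008796 ,  0.00120358, -0.00056805,  0.0027677 ,  0.00025129,
       -0.00200816, -0.00012416]), 'tau': array([-5.12943006e-04, -5.96452010e+01,  1.60787769e+00, -2.81195533e+01,
        1.24394751e-02,  9.34407057e-03,  7.05484652e-06]), 'tcp_pos': array([ 0.27546397, -0.61557128,  0.23032829]), 'orientation': array([-2.63566778e+00,  1.70802107e+00,  2.54601574e-03]), 'contact_force': array([-0.21098169,  0.24402103, -0.87715197]), 'moment': array([ 0.05166342, -0.02066286, -0.01721929]), 'grip_width': 0.08561364492382936}
0.0187
{'fx': 368.12591761439614, 'fy': 368.12591761439614, 'cx': 254.63505616925627, 'cy': 186.77707356907075, 'D': array([-0.07712553,  0.        ,  0.        ,  0.        ,  0.        ]), 'rvec': array([ 1.01754657, -2.51491759,  0.95113833]), 'tvec': array([0.36173651, 0.2819108 , 0.81533011])}
{'fx': 387.6191350280826, 'fy': 387.6191350280826, 'cx': 253.8366403241395, 'cy': 188.19120581429388, 'D': array([0.04652136, 0.        , 0.        , 0.        , 0.        ]), 'rvec': array([ 2.1670686 , -2.13099614,  0.16222242]), 'tvec': array([0.00447482, 0.47827393, 1.12020913])}
```

View pics/top0.png

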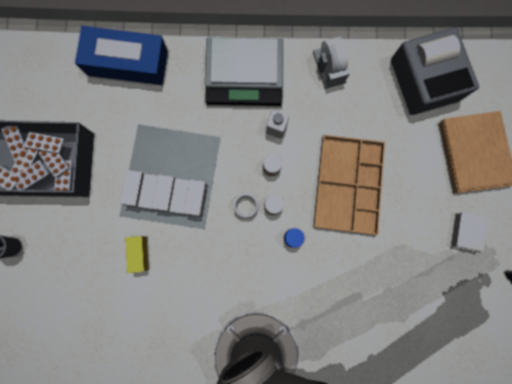

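View pics/side0.png

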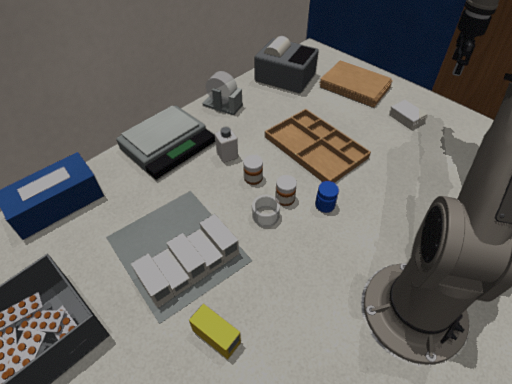

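The top view shows the row at about (165,193), jars at (272,163) and (273,204), the tape at (246,207) and the flask at (277,122). The blue decoy is at (293,238), the yellow one at (136,254) and the tray at (350,185). Next I'll zoom in and measure.

```bash
cat > h.py <<'E'
import numpy as np, cv2
from bench import readout, grab_frame, workorder, r
def ray(f,uv):
    K=np.array([[f["fx"],0,f["cx"]],[0,f["fy"],f["cy"]],[0,0,1]]);R=cv2.Rodrigues(np.array(f["rvec"]))[0]
    p=cv2.undistortPoints(np.array(uv,float).reshape(-1,1,2),K,np.array(f["D"])).reshape(-1,2)
    d=np.c_[p,np.ones(len(p))]@R; o=-R.T@np.array(f["tvec"]); return o,d
def onz(f,uv,z):
    o,d=ray(f,uv); t=(z-o[2])/d[:,2]; return o+d*t[:,None]
def proj(f,P):
    K=np.array([[f["fx"],0,f["cx"]],[0,f["fy"],f["cy"]],[0,0,1]])
    return cv2.projectPoints(np.array(P,float).reshape(-1,1,3),np.array(f["rvec"]),np.array(f["tvec"]),K,np.array(f["D"]))[0].reshape(-1,2)
def zoom(f,x0,y0,x1,y1,s,name):
    im=cv2.resize(f["pixels"][y0:y1,x0:x1,::-1],None,fx=s,fy=s,interpolation=cv2.INTER_CUBIC)
    cv2.imwrite(name,im)
def tool():
    o=readout.get_obs(); return o["tcp_pos"],cv2.Rodrigues(o["orientation"])[0],o
def to(P,yaw=None):
    """shift in tool mm to reach world TCP P; yaw = desired world angle of tool x (deg)"""
    p,R,o=tool(); s=R.T@(np.array(P)-p)*1000
    y=np.degrees(np.arctan2(R[1,0],R[0,0])); out=[y,R[:,2].round(3)]
    # turn making tool pointing down with given yaw
    if yaw is not None:
        best=None
        for k in (yaw,yaw+180):
            a=np.radians(k); X=np.array([np.cos(a),np.sin(a),0]);Z=np.array([0,0,-1.]);T=np.c_[X,np.cross(Z,X),Z]
            v=np.degrees(cv2.Rodrigues(R.T@T)[0].ravel())
            if best is None or np.linalg.norm(v)<np.linalg.norm(best): best=v
        print("turn",best.round(1))
    print("tcp",p.round(4),"yaw",round(y,1),"z",R[:,2].round(3),"shift",s.round(1),"j7",o["joints"][6].round(2),"w",o["grip_width"].round(4),"t",round(o["clock"],2))
E
python3 - <<'E'
from h import *
f=grab_frame("top"); g=grab_frame("side")
zoom(f,110,120,230,240,6,"pics/trow.png"); zoom(f,300,120,400,245,4,"pics/ttray.png"); zoom(g,100,190,260,310,5,"pics/srow.png")
im=f["pixels"]; hsv=cv2.cvtColor(im,cv2.COLOR_RGB2HSV)
m=((hsv[:,:,1]<40)&(hsv[:,:,2]>0)).astype(np.uint8)
for (x,y) in [(272,163),(273,204),(132,188),(165,190),(180,150),(350,185),(220,260)]: print((x,y),hsv[y,x])
print(proj(f,[[0,0,0],[.5,0,0],[.5,.2,0],[.5,-.2,0]]))
E
```

```text
(272, 163) [117  13 171]
(273, 204) [113  13 171]
(132, 188) [117  13 171]
(165, 190) [114  15 172]
(180, 150) [101  22 130]
(350, 185) [ 14 114  83]
(220, 260) [ 60   2 163]
[[255.39816638 355.08897107]
 [257.9345226  182.84857706]
 [192.80468612 181.7219365 ]
 [322.99066242 183.95978174]]
```

View pics/trow.png

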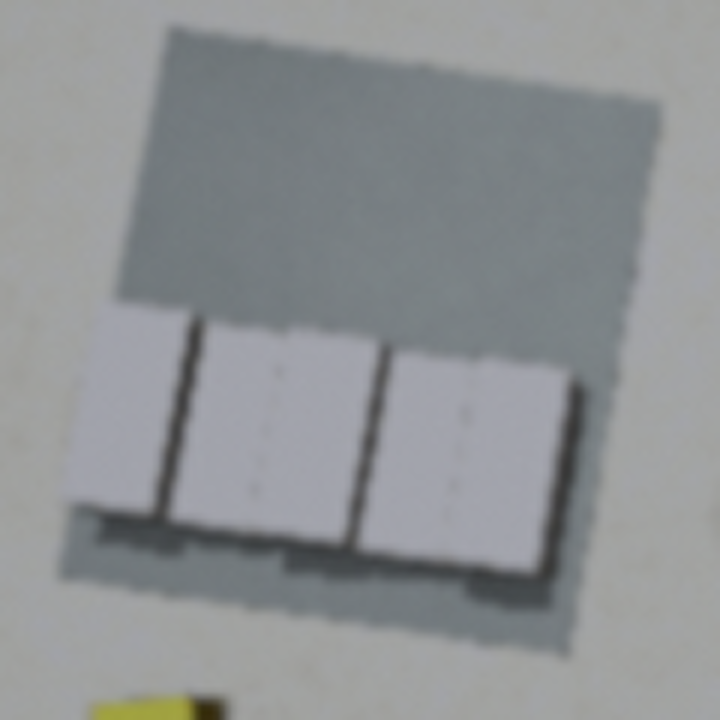

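View pics/srow.png

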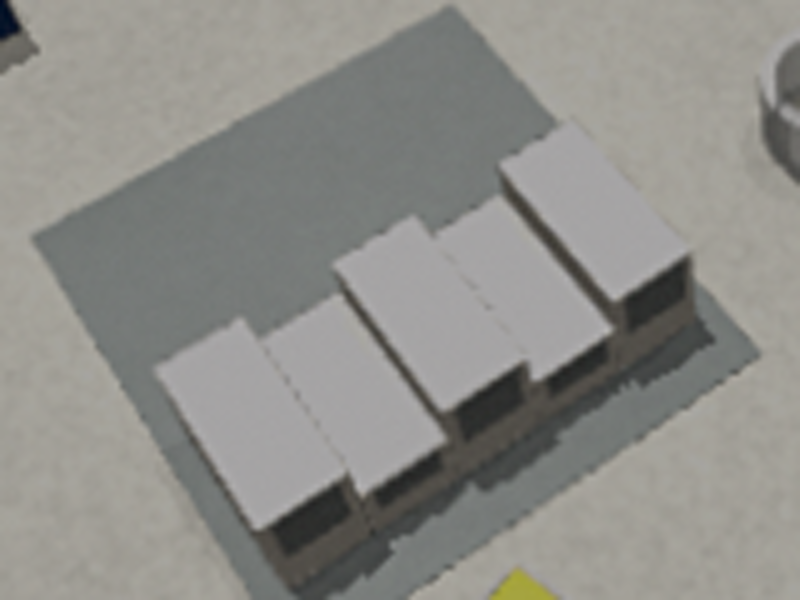

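View pics/ttray.png

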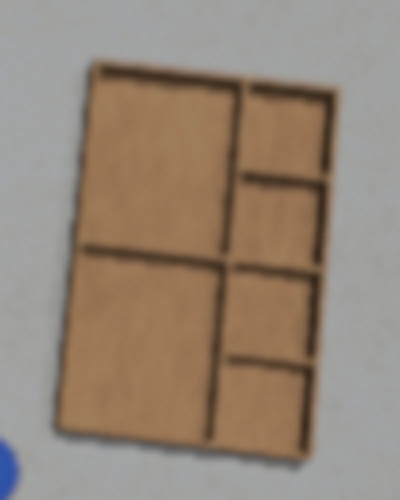

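Side view: from the left of the row (+y) the cartons run H L H L H, so the low ones are in places 2 and 4. Next I'll work out their positions.

```bash
python3 - <<'E'
from h import *
f=grab_frame("top");g=grab_frame("side")
def tz(pts,s=6,ox=110,oy=120): return [((x+.5)/s-.5+ox,(y+.5)/s-.5+oy) for x,y in pts]
H1=onz(f,tz([(100,302),(65,502),(192,318),(157,518)]),.064)
H2=onz(f,tz([(293,330),(258,532),(385,345),(350,550)]),.064)
H3=onz(f,tz([(487,358),(450,563),(575,372),(542,575)]),.064)
for H in(H1,H2,H3):
    print(H.round(4)[:,:2].tolist(),"c",H.mean(0).round(4), "L",np.linalg.norm(H[0]-H[1]).round(4),"W",np.linalg.norm(H[0]-H[2]).round(4),"ang",np.degrees(np.arctan2(*(H[0]-H[1])[[1,0]])).round(1))
sz=lambda p:[((x+.5)/5-.5+100,(y+.5)/5-.5+190) for x,y in p]
for nm,q,z in(("sH1",[(158,370),(258,530),(242,318),(347,480)],.064),("sH3",[(500,168),(620,300),(570,122),(690,252)],.064),("sH2",[(335,268),(452,410),(414,215),(525,360)],.064),("sL4",[(538,380),(612,335)],.04),("sL2",[(365,498),(445,442)],.04)):
    H=onz(g,sz(q),z); print(nm,H.round(4)[:,:2].tolist(),H.mean(0).round(4))
# tray outer corners z=.028
T=onz(f,tz([(95,63),(338,88),(310,458),(57,430)],4,300,120),.028)
print("tray",T.round(4).tolist(),T.mean(0).round(4),np.linalg.norm(T-np.roll(T,-1,0),axis=1).round(4))
# jars caps
hsv=cv2.cvtColor(f["pixels"],cv2.COLOR_RGB2HSV)
for nm,(x,y),z in(("jarA",(272,163),.07),("jarB",(273,204),.07),("blue",(293,238),.07),("tape",(246,207),.048),("flask",(277,120),.1)):
    print(nm,onz(f,[(x,y)],z).round(4))
E
python3 - <<'E'
import sys; sys.path.insert(0,'.')
import os; os.chdir('.')
from h import *
f=grab_frame("top");g=grab_frame("side")
zoom(f,220,100,320,260,4,"pics/tj.png"); zoom(g,200,110,360,230,5,"pics/sj.png")
E
```

```text
[[0.521, 0.3836], [0.4237, 0.3939], [0.514, 0.3391], [0.4167, 0.3501]] c [0.4688 0.3667 0.064 ] L 0.0979 W 0.045 ang -6.1
[[0.509, 0.2904], [0.4107, 0.3019], [0.5024, 0.2458], [0.4028, 0.2578]] c [0.4562 0.274  0.064 ] L 0.0989 W 0.0451 ang -6.7
[[0.4969, 0.1963], [0.3973, 0.21], [0.4908, 0.1536], [0.3923, 0.1659]] c [0.4443 0.1815 0.064 ] L 0.1005 W 0.0432 ang -7.8
sH1 [[0.5219, 0.3838], [0.4255, 0.3975], [0.517, 0.3405], [0.4169, 0.3562]] [0.4703 0.3695 0.064 ]
sH3 [[0.4964, 0.2012], [0.3989, 0.2114], [0.4929, 0.1584], [0.3945, 0.1703]] [0.4457 0.1853 0.064 ]
sH2 [[0.508, 0.2935], [0.4106, 0.3024], [0.5049, 0.2483], [0.4065, 0.263]] [0.4575 0.2768 0.064 ]
sL4 [[0.4065, 0.2584], [0.3995, 0.2181]] [0.403  0.2382 0.04  ]
sL2 [[0.4168, 0.3517], [0.4127, 0.309]] [0.4148 0.3303 0.04  ]
tray [[0.6458, -0.1972, 0.028], [0.629, -0.3812, 0.028], [0.349, -0.3518, 0.028], [0.366, -0.1666, 0.028]] [ 0.4974 -0.2742  0.028 ] [0.1847 0.2814 0.186  0.2814]
jarA [[ 0.5481 -0.0391  0.07  ]]
jarB [[ 0.4281 -0.0431  0.07  ]]
blue [[ 0.3323 -0.1006  0.07  ]]
tape [[0.4202 0.0346 0.048 ]]
flask [[ 0.6681 -0.0506  0.1   ]]
```

View pics/tj.png

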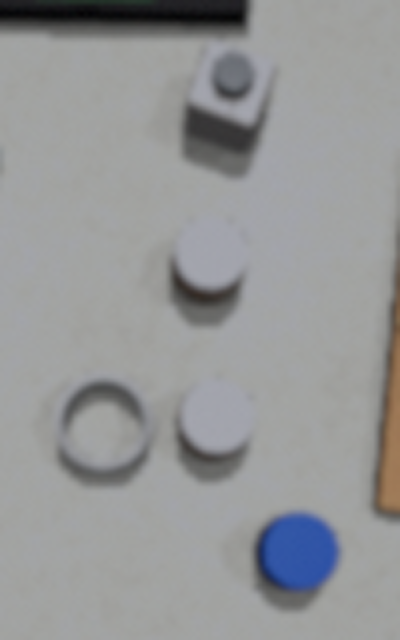

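View pics/sj.png

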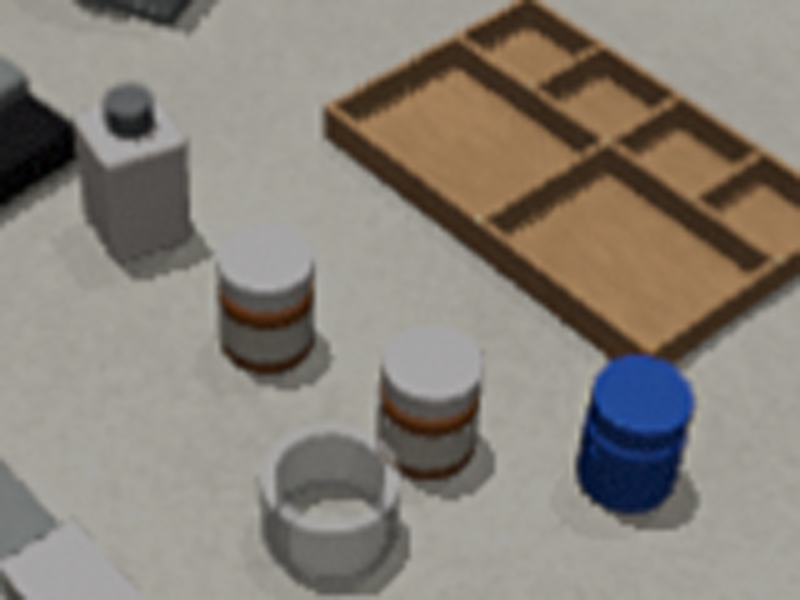

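Run:
```python
from h import *
to([.52,-.25,.23],82.8); to([.50,.1,.23],82.8); to([.372,.2394,.20],82.8)
```

```text
turn [ 0.   0.  31.3]Traceback (most recent call last):
  File "<stdin>", line 2, in <module>
  File "h.py", line 29, in to
    print("tcp",p.round(4),"yaw",round(y,1),"z",R[:,2].round(3),"shift",s.round(1),"j7",o["joints"][6].round(2),"w",o["grip_width"].round(4),"t",round(o["clock"],2))
                                                                                                                    ^^^^^^^^^^^^^^^^^^^^^
AttributeError: 'float' object has no attribute 'round'
```

```bash
sed -i 's/o\["grip_width"\].round(4)/round(float(o["grip_width"]),4)/; s/o\["joints"\]\[6\].round(2)/round(float(o["joints"][6]),2)/' h.py
python3 - <<'E'
from h import *
to([.52,-.25,.23],82.8); to([.50,.1,.23],82.8); to([.372,.2394,.20],82.8)
E
```

```text
turn [ 0.   0.  31.3]
tcp [ 0.2757 -0.616   0.2312] yaw -65.9 z [-0.  0. -1.] shift [-234.3 -372.5    1.2] j7 -0.08 w 0.0852 t 0.4
turn [ 0.   0.  31.3]
tcp [ 0.2757 -0.616   0.2312] yaw -65.9 z [-0.  0. -1.] shift [-562.  -497.2    1.3] j7 -0.08 w 0.0852 t 0.4
turn [ 0.   0.  31.3]
tcp [ 0.2757 -0.616   0.2312] yaw -65.9 z [-0.  0. -1.] shift [-741.5 -437.3   31.3] j7 -0.08 w 0.0852 t 0.4
```

```bash
python3 -m handwheel '-60 -95 0 0 0 5 85; -117 -186 0 0 0 10 60;-175 -279 0 0 0 15 20;-234 -372 0 0 0 20 0;-290 -394 0 0 0 22 0;-345 -416 0 0 0 24 0;-400 -437 0 0 0 26 0;-455 -458 0 0 0 28 0;-510 -478 0 0 0 30 0;-562 -497 0 0 0 31.3 0;-562 -497 0 0 0 31.3 0;-562 -497 0 0 0 31.3 0'; python3 -c "
from h import *
to([.372,.2394,.12],82.8);to([.372,.2394,.012],82.8)"
```

```text
clock: 1.9
tcp_pos: [0.4989, 0.0818, 0.2317]
orientation: [-2.077, 2.356, -0.001]
contact_force: [1.1, -0.9, -0.1]
grip_width: 0.0005
turn [-0.1  0.  -0. ]
tcp [0.4989 0.0818 0.2317] yaw -97.2 z [ 0.001 -0.    -1.   ] shift [-140.4  145.8  111.6] j7 -2.05 w 0.0005 t 1.9
turn [-0.1  0.  -0. ]
tcp [0.4989 0.0818 0.2317] yaw -97.2 z [ 0.001 -0.    -1.   ] shift [-140.4  145.9  219.6] j7 -2.05 w 0.0005 t 1.9
```

```bash
python3 -m handwheel '0 0 0 0 0 0 0;0 0 0 0 0 0 0' >/dev/null; python3 -c "
from h import *
to([.372,.2394,.12],82.8);to([.372,.2394,.012],82.8)"
```

```text
turn [ 0. -0.  0.]
tcp [0.4988 0.0793 0.2313] yaw -97.2 z [-0.    -0.001 -1.   ] shift [-143.   145.9  111.2] j7 -2.04 w -0.0003 t 2.15
turn [ 0. -0.  0.]
tcp [0.4988 0.0793 0.2313] yaw -97.2 z [-0.    -0.001 -1.   ] shift [-143.1  145.9  219.2] j7 -2.04 w -0.0003 t 2.15
```

```bash
python3 -m handwheel '-40 40 20 0 0 0 0;-80 80 40 0 0 0 0;-115 115 70 0 0 0 0;-143 146 100 0 0 0 0;-143 146 120 0 0 0 0;-143 146 150 0 0 0 0;-143 146 180 0 0 0 0;-143 146 205 0 0 0 0;-143 146 219 0 0 0 0;-143 146 219 0 0 0 0;-143 146 219 0 0 0 0'
python3 - <<'E'
from h import *
to([.372,.2394,.012],82.8)
f=grab_frame("top");g=grab_frame("side")
zoom(f,110,120,270,260,4,"pics/a1.png");zoom(g,100,190,260,310,5,"pics/a2.png")
E
```

```text
clock: 3.52
tcp_pos: [0.3726, 0.24, 0.013]
orientation: [-2.076, 2.356, -0.001]
contact_force: [-0.6, -0.5, -0.2]
grip_width: 0.0002
turn [-0.1  0.  -0. ]
tcp [0.3726 0.24   0.013 ] yaw -97.2 z [ 0.001  0.    -1.   ] shift [0.7 0.5 1. ] j7 -2.71 w 0.0002 t 3.52
```

View pics/a1.png

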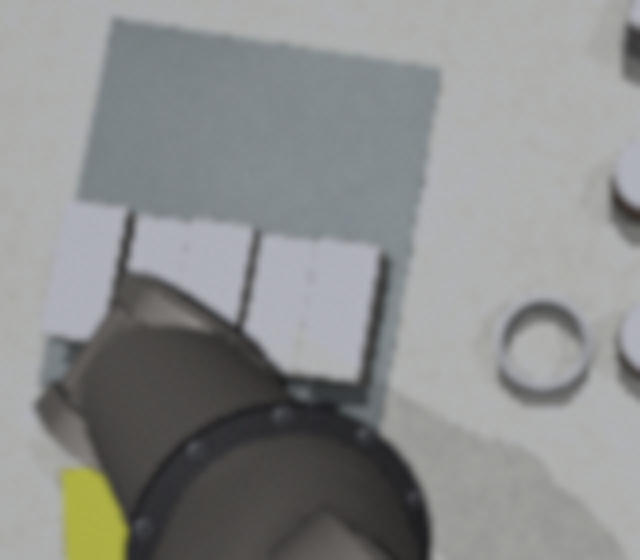

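View pics/a2.png

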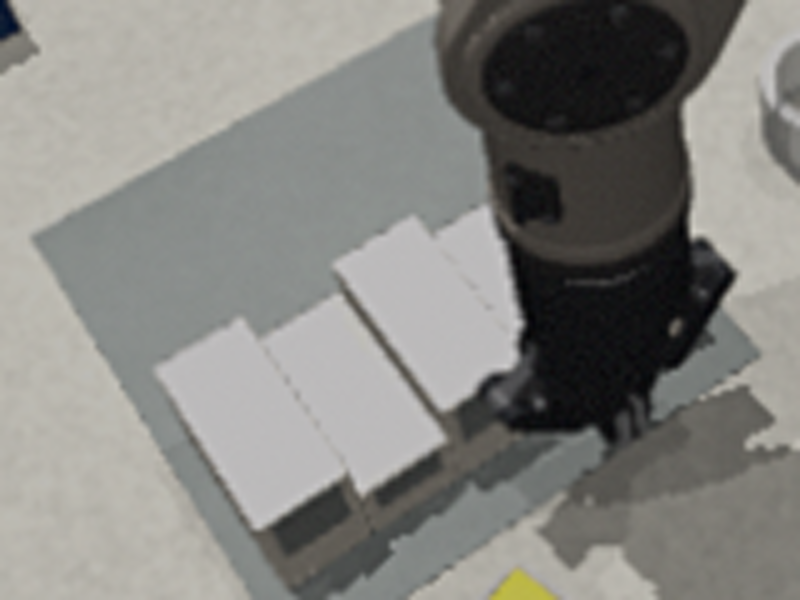

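Run:
```python
from h import *
g=grab_frame("side"); tcp=np.array([.3722,.2396,.013]); dv=np.array([.992,-.125,0]); n=np.array([.125,.992,0])
for p in [(515,428),(490,400),(480,385),(700,360),(735,270),(705,245),(620,445),(600,440)]:
    uv=((p[0]+.5)/5-.5+100,(p[1]+.5)/5-.5+190)
    for off in(-.011,.0,.011):
        o,d=ray(g,[uv]); d=d[0]; t=((tcp+off*dv-o)@dv)/(d@dv); P=o+t*d; print(p,off,"z",P[2].round(4),"n",((P-tcp)@n).round(4))
```

```text
(515, 428) -0.011 z 0.0961 n 0.0567
(515, 428) 0.0 z 0.0746 n 0.0522
(515, 428) 0.011 z 0.053 n 0.0477
(490, 400) -0.011 z 0.1292 n 0.0646
(490, 400) 0.0 z 0.1087 n 0.0603
(490, 400) 0.011 z 0.0881 n 0.0561
(480, 385) -0.011 z 0.1444 n 0.0672
(480, 385) 0.0 z 0.1243 n 0.063
(480, 385) 0.011 z 0.1043 n 0.0588
(700, 360) -0.011 z 0.0487 n -0.0394
(700, 360) 0.0 z 0.0257 n -0.0469
(700, 360) 0.011 z 0.0027 n -0.0543
(735, 270) -0.011 z 0.1039 n -0.0611
(735, 270) 0.0 z 0.0826 n -0.0693
(735, 270) 0.011 z 0.0613 n -0.0774
(705, 245) -0.011 z 0.1386 n -0.0457
(705, 245) 0.0 z 0.1183 n -0.0533
(705, 245) 0.011 z 0.0981 n -0.061
(620, 445) -0.011 z 0.0225 n 0.0081
(620, 445) 0.0 z -0.0013 n 0.0021
(620, 445) 0.011 z -0.0251 n -0.0039
(600, 440) -0.011 z 0.0391 n 0.0179
(600, 440) 0.0 z 0.0158 n 0.0123
(600, 440) 0.011 z -0.0075 n 0.0066
```

```bash
python3 -m handwheel '0 0 -12 0 0 0 0;0 -8 -12 0 0 0 0;0 -14 -12 0 0 0 0;0 -20 -12 0 0 0 0;0 -25 -12 0 0 0 0;0 -30 -12 0 0 0 0;0 -35 -12 0 0 0 0;0 -40 -12 0 0 0 0'
python3 - <<'E'
from h import *
to([.372,.2394,.012],82.8)
g=grab_frame("side");f=grab_frame("top")
zoom(f,110,120,270,260,4,"pics/b1.png");zoom(g,100,150,280,310,4,"pics/b2.png")
E
```

```text
clock: 4.68
tcp_pos: [0.4119, 0.235, 0.0242]
orientation: [2.078, -2.356, -0.0]
contact_force: [-1.4, -0.5, -0.3]
grip_width: -0.0
turn [ 0. -0.  0.]
tcp [0.4119 0.235  0.0242] yaw -97.2 z [-0. -0. -1.] shift [ 0.6 40.1 12.2] j7 -2.62 w -0.0 t 4.67
```

View pics/b2.png

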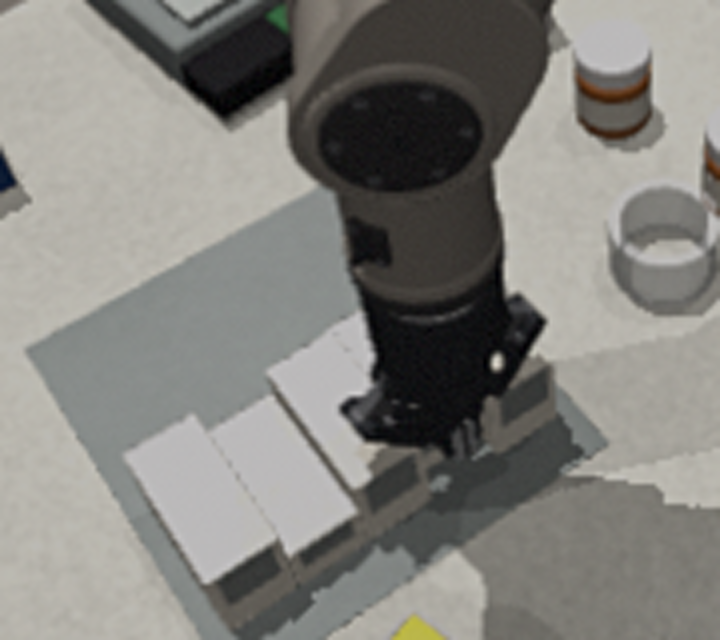

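View pics/b1.png

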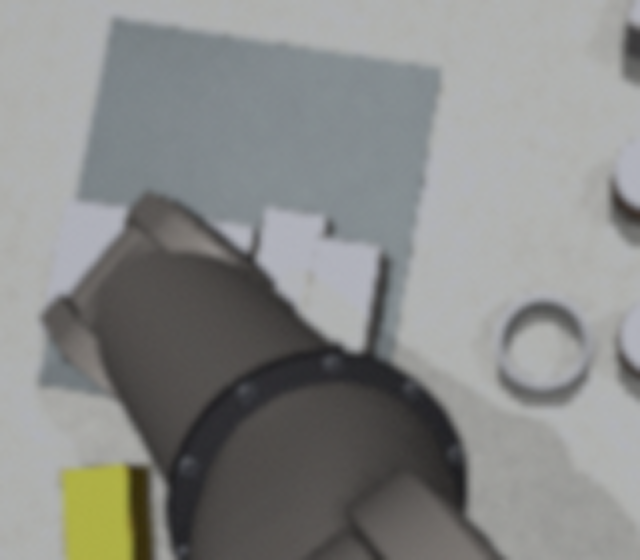

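The low carton in place 4 is about 20 mm out, with its far edge at zoom (262..325, 210), and the high cartons stand still. I'll push on.

```bash
python3 -m handwheel '0 -8 0 0 0 0 0;0 -17 0 0 0 0 0;0 -26 0 0 0 0 0;0 -35 0 0 0 0 0;0 -44 0 0 0 0 0;0 -53 0 0 0 0 0;0 -62 0 0 0 0 0;0 -71 0 0 0 0 0;0 -80 0 0 0 0 0;0 -88 0 0 0 0 0;0 -95 0 0 0 0 0;0 -95 0 0 0 0 0'
python3 - <<'E'
from h import *
f=grab_frame("top");g=grab_frame("side")
zoom(f,110,120,270,260,4,"pics/c1.png");zoom(g,100,150,280,310,4,"pics/c2.png")
E
```

```text
clock: 6.28
tcp_pos: [0.5067, 0.2231, 0.0244]
orientation: [-2.076, 2.356, -0.0]
contact_force: [-0.5, 0.8, -0.2]
grip_width: 0.0001
```

View pics/c1.png

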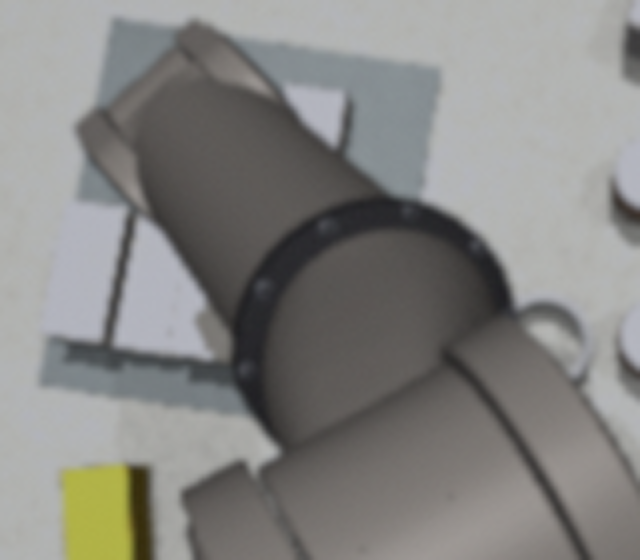

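View pics/c2.png

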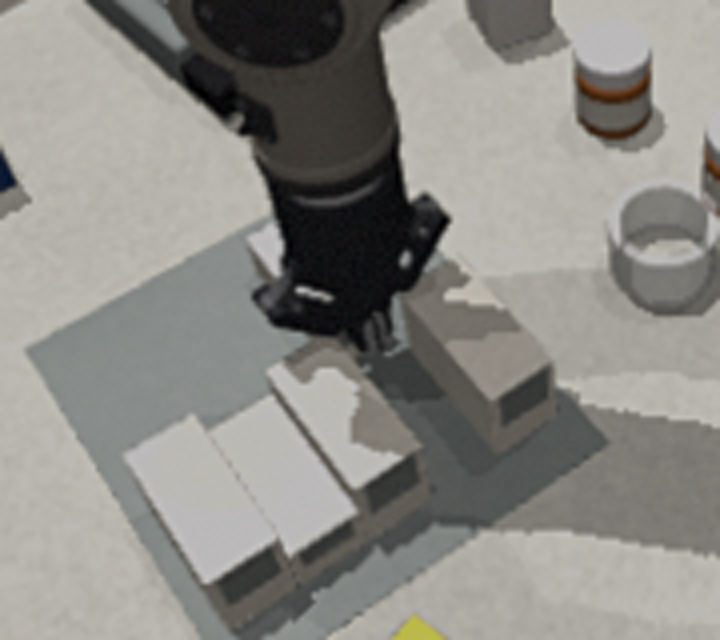

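Run:
```python
from h import *
f=grab_frame("top")
P=onz(f,[((350+.5)/4-.5+110,(92+.5)/4-.5+120),((285+.5)/4-.5+110,(84+.5)/4-.5+120)],.04)[:,:2]
d=np.array([.992,-.125]);n=np.array([.125,.992]);print(P)
c=P[0]-.05*d+.023*n; print("centre",c); print("s",(c-np.array([.451,.2294]))@d,"lat",(c-np.array([.451,.2294]))@n)
```

```text
[[0.61291449 0.18538528]
 [0.61811089 0.23431037]]
centre [0.56618949 0.21445128]
s 0.11613656600480299 lat -0.000430444942019487
```

```bash
python3 -m handwheel '0 8 0 0 0 0 0;0 8 -30 0 0 0 0;0 8 -70 0 0 0 0;0 8 -100 0 0 -10 0;0 8 -110 0 0 -20 0;0 8 -110 0 0 -30 0;0 8 -110 0 0 -40 0;0 8 -110 0 0 -50 0;0 8 -110 0 0 -60 0;0 8 -110 0 0 -70 0;0 8 -110 0 0 -80 0;0 8 -110 0 0 -90 0'; python3 -m handwheel '0 0 0 0 0 -10 0;0 0 0 0 0 -20 0;0 0 0 0 0 -30 0;0 0 0 0 0 -40 0;0 0 0 0 0 -50 0;0 0 0 0 0 -60 0;0 0 0 0 0 -70 0;0 0 0 0 0 -80 0;0 0 0 0 0 -90 0;0 0 0 0 0 -90 0;0 0 0 0 0 -90 0';python3 - <<'E'
from h import *
to([.384,.3317,.025],82.8)
E
```

```text
clock: 7.92
tcp_pos: [0.497, 0.2242, 0.1342]
orientation: [3.135, -0.187, -0.0]
contact_force: [0.7, -0.1, 0.1]
grip_width: -0.0
clock: 9.3
tcp_pos: [0.4976, 0.2241, 0.1342]
orientation: [2.359, 2.074, -0.0]
contact_force: [0.2, -0.5, -0.3]
grip_width: -0.0003
turn [-0.   0.  -0.2]
tcp [0.4976 0.2241 0.1342] yaw 82.6 z [-0. -0. -1.] shift [  92.2 -126.4  109.2] j7 0.34 w -0.0003 t 9.3
```

```bash
python3 -m handwheel '30 -42 0 0 0 -0.2 0;61 -84 0 0 0 -0.2 0;92 -126 0 0 0 -0.2 0;92 -126 0 0 0 -0.2 0;92 -126 30 0 0 -0.2 0;92 -126 60 0 0 -0.2 0;92 -126 90 0 0 -0.2 0;92 -126 109 0 0 -0.2 0;92 -126 109 0 0 -0.2 0;92 -126 109 0 0 -0.2 0';python3 - <<'E'
from h import *
to([.384,.3317,.025],82.8)
g=grab_frame("side")
zoom(g,100,150,280,310,4,"pics/d2.png")
E
```

```text
clock: 10.55
tcp_pos: [0.3849, 0.3317, 0.0261]
orientation: [-2.353, -2.081, -0.002]
contact_force: [-0.4, 0.5, 0.8]
grip_width: 0.0003
turn [ 0.  -0.1  0.2]
tcp [0.3849 0.3317 0.0261] yaw 83.0 z [ 0.001  0.001 -1.   ] shift [-0.1 -0.9  1.1] j7 -0.11 w 0.0003 t 10.55
```

View pics/d2.png

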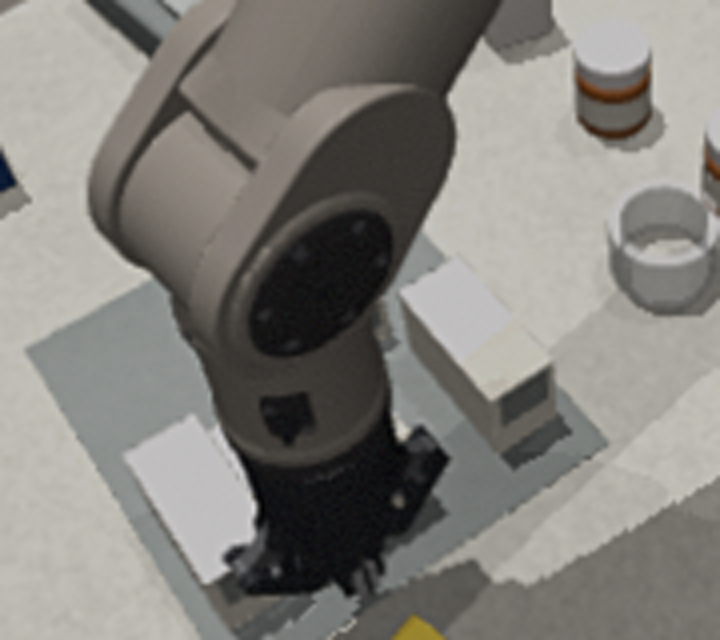

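```bash
python3 -m handwheel '0 8 0 0 0 0 0;0 14 0 0 0 0 0;0 20 0 0 0 0 0;0 25 0 0 0 0 0;0 30 0 0 0 0 0;0 35 0 0 0 0 0;0 40 0 0 0 0 0'
python3 - <<'E'
from h import *
g=grab_frame("side");f=grab_frame("top")
zoom(f,110,120,270,260,4,"pics/e1.png")
zoom(g,100,150,280,310,4,"pics/e2.png")
E
```

```text
clock: 11.48
tcp_pos: [0.4243, 0.3263, 0.0253]
orientation: [-2.352, -2.082, 0.0]
contact_force: [-0.9, -0.8, 0.5]
grip_width: -0.0001
```

View pics/e2.png

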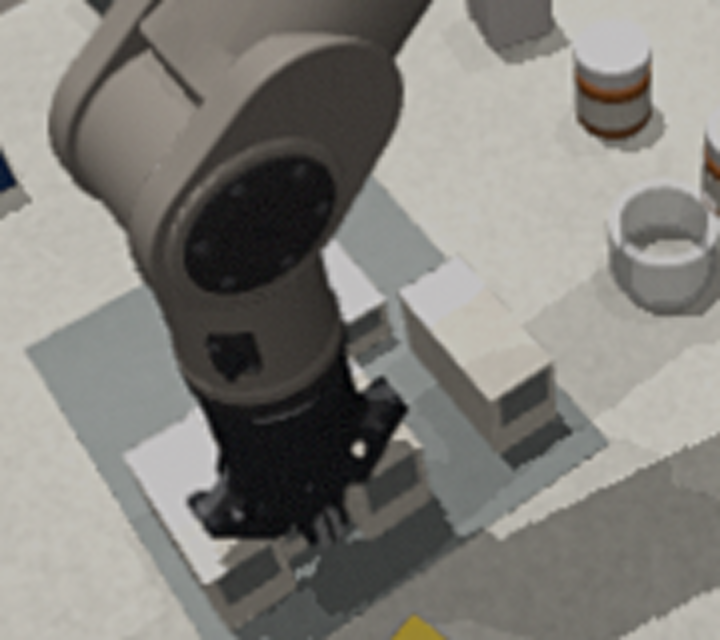

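View pics/e1.png

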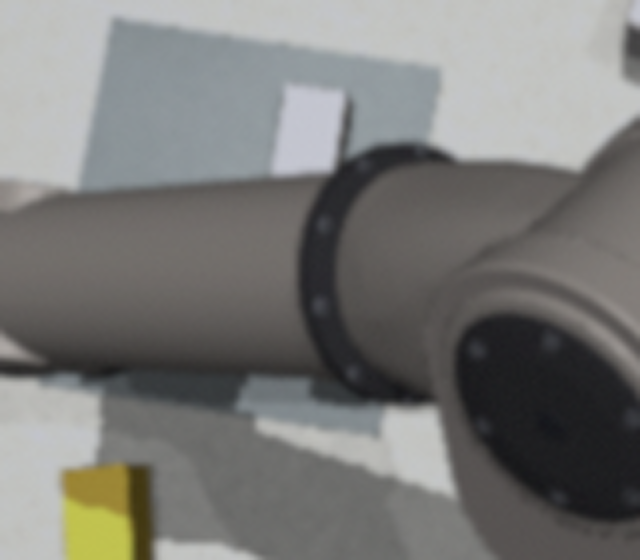

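Going cleanly, and the outer high carton's corners at (122,455) and (210,585) have not changed. I'll push on.

```bash
python3 -m handwheel '0 8 0 0 0 0 0;0 17 0 0 0 0 0;0 26 0 0 0 0 0;0 35 0 0 0 0 0;0 44 0 0 0 0 0;0 53 0 0 0 0 0;0 62 0 0 0 0 0;0 71 0 0 0 0 0;0 80 0 0 0 0 0;0 88 0 0 0 0 0;0 95 0 0 0 0 0;0 95 0 0 0 0 0'; python3 -m handwheel '0 -8 0 0 0 0 0;0 -8 -40 0 0 0 0;0 -8 -90 0 0 0 0;0 -60 -120 0 0 0 0;0 -110 -130 0 0 0 30;0 -110 -130 0 0 0 85;0 -110 -130 0 0 0 85'
python3 - <<'E'
from h import *
g=grab_frame("side");f=grab_frame("top")
zoom(f,110,120,270,260,4,"pics/g1.png")
zoom(g,80,150,280,310,4,"pics/g2.png")
to([.57,.22,.1],82.8)
E
```

```text
clock: 13.08
tcp_pos: [0.5192, 0.3146, 0.0253]
orientation: [2.354, 2.081, 0.001]
contact_force: [-0.0, 0.8, 1.6]
grip_width: -0.0001
clock: 13.95
tcp_pos: [0.4094, 0.3278, 0.1553]
orientation: [2.351, 2.082, 0.0]
contact_force: [0.3, 0.2, 0.7]
grip_width: 0.0546
turn [-0.   0.   0.1]
tcp [0.4101 0.3277 0.1548] yaw 82.9 z [-0. -0. -1.] shift [-87.1 172.   54.8] j7 0.12 w 0.0689 t 14.05
```

View pics/g2.png

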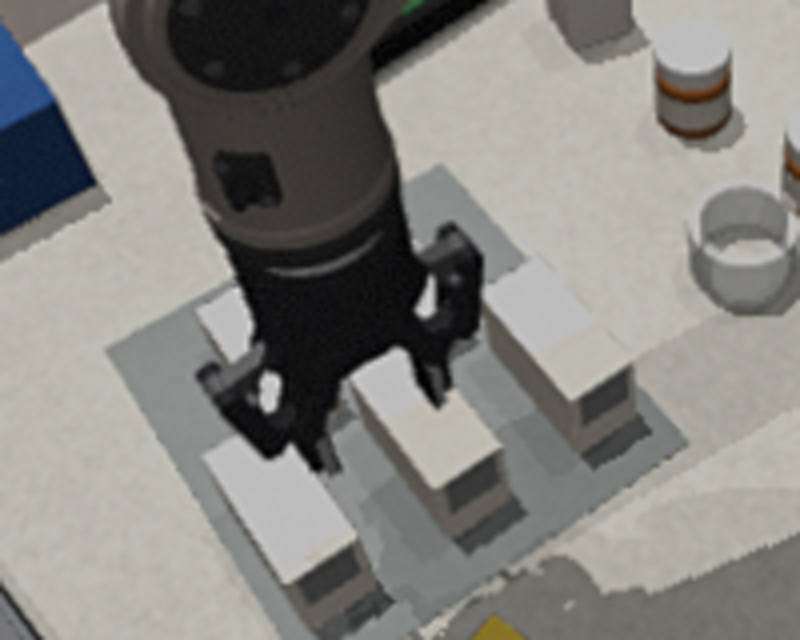

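View pics/g1.png

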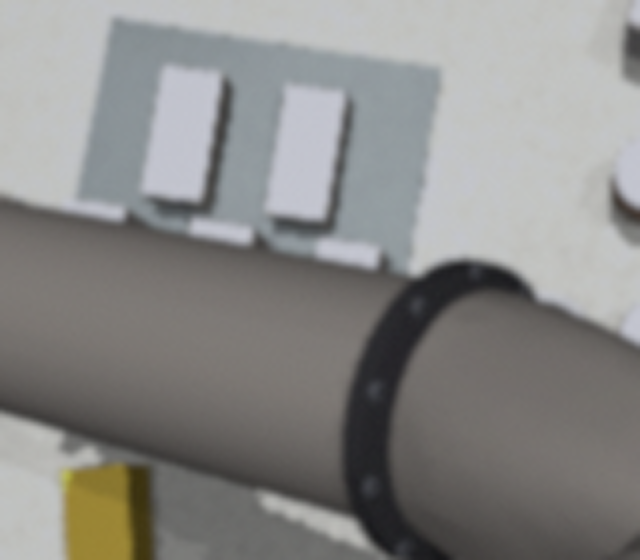

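Run:
```python
from h import *
f=grab_frame("top")
t=lambda q:[((x+.5)/4-.5+110,(y+.5)/4-.5+120) for x,y in q]
for q in([(162,66),(222,72),(205,205),(142,195)],[(288,86),(350,92),(330,222),(268,213)]):
    P=onz(f,t(q),.04)[:,:2]; a=(P[0]+P[1]-P[2]-P[3]); print(P.mean(0).round(4),np.degrees(np.arctan2(a[1],a[0])).round(1),np.linalg.norm(P-np.roll(P,-1,0),axis=1).round(3))
# highs from top view: far edges
for q in([(78,202),(127,208)],[(190,221),(252,228)],[(317,240),(380,246)]):print(onz(f,t(q),.064)[:,:2].round(4).tolist())
to([.567,.2145,.07],82.8)
d=np.array([.992,-.125]);n=np.array([.125,.992])
T=np.array([.4974,-.2742]); ex=np.array([.28,-.0295]);ex/=np.linalg.norm(ex);ey=np.array([-ex[1],ex[0]])
print("tray angle",np.degrees(np.arctan2(ex[1],ex[0])))
for s in(1,-1): print("bay",T+s*.070*ex+.035*ey)
for k in(-105,-35,35,105): print("cell",k,T+k/1000*ex-.057*ey)
```

```text
[0.5781 0.3086] -4.9 [0.045 0.102 0.047 0.099]
[0.5656 0.2142] -6.4 [0.047 0.1   0.047 0.098]
[[0.5205, 0.3753], [0.5168, 0.3399]]
[[0.5081, 0.294], [0.5037, 0.2491]]
[[0.4957, 0.2017], [0.4921, 0.1559]]
turn [-0.   0.   0.1]
tcp [0.4101 0.3277 0.1548] yaw 82.9 z [-0.001 -0.    -1.   ] shift [-92.9 169.7  84.7] j7 0.12 w 0.0754 t 14.1
tray angle -6.014331833990905
bay [ 0.5706819  -0.24672706]
bay [ 0.4314525  -0.23205824]
cell -105 [ 0.38700565 -0.31988465]
cell -35 [ 0.45662035 -0.32721905]
cell 35 [ 0.52623505 -0.33455346]
cell 105 [ 0.59584975 -0.34188786]
```

```bash
python3 -m handwheel '-31 55 0 0 0 0 85;-62 110 0 0 0 0 85;-93 168 10 0 0 0 85;-93 168 40 0 0 0 85;-93 168 70 0 0 0 85;-93 168 84 0 0 0 85;-93 168 84 0 0 0 85' 40;python3 - <<'E'
from h import *
to([.5656,.2142,.010],83.6)
g=grab_frame("side")
zoom(g,80,110,280,270,4,"pics/i2.png")
E
```

```text
clock: 14.98
tcp_pos: [0.5643, 0.2152, 0.0704]
orientation: [-2.352, -2.081, 0.003]
contact_force: [-0.5, -0.2, -0.3]
grip_width: 0.0848
turn [-0.1  0.  -0.6]
tcp [0.5643 0.2152 0.0704] yaw 83.0 z [-0.002 -0.    -1.   ] shift [-0.8  1.5 60.4] j7 0.38 w 0.0848 t 14.97
```

View pics/i2.png

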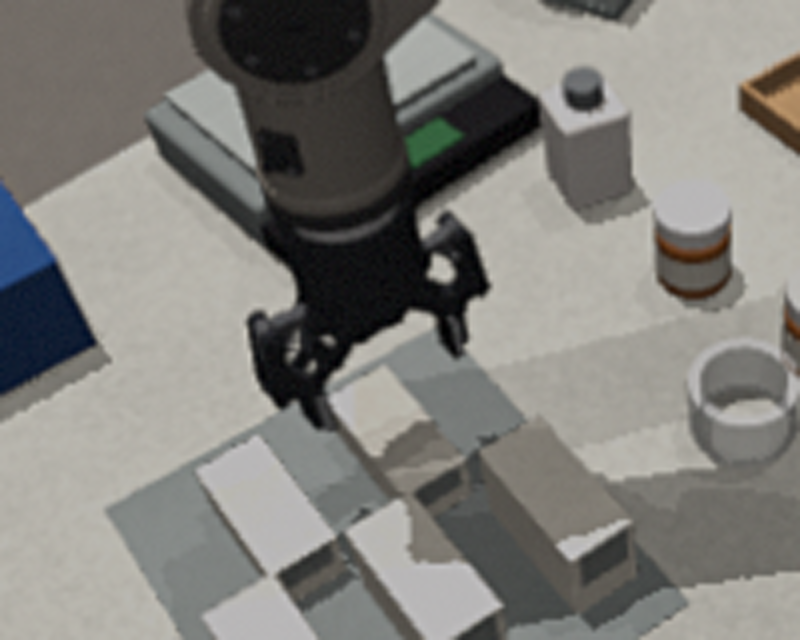

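```bash
python3 -m handwheel '-1 1 25 0 0 -0.6 85;-1 1 45 0 0 -0.6 85;-1 1 60 0 0 -0.6 85;-1 1 60 0 0 -0.6 40;-1 1 60 0 0 -0.6 30;-1 1 60 0 0 -0.6 30;-1 1 60 0 0 -0.6 30;-1 1 60 0 0 -0.6 30' 40;python3 - <<'E'
from h import *
to([.5656,.2142,.20],83.6)
to([.5707,-.2467,.20],84)
E
```

```text
clock: 16.02
tcp_pos: [0.5661, 0.2148, 0.0121]
orientation: [2.342, 2.094, 0.002]
contact_force: [-0.4, 0.1, 5.5]
grip_width: 0.0452
turn [ 0.1 -0.1  0. ]
tcp [0.5661 0.2148 0.0121] yaw 83.6 z [ 0.001  0.001 -1.   ] shift [  -0.5   -0.2 -187.9] j7 0.33 w 0.0452 t 16.02
turn [ 0.1 -0.1 -0.4]
tcp [0.5661 0.2148 0.0121] yaw 83.6 z [ 0.001  0.001 -1.   ] shift [-458.    56.2 -188.2] j7 0.33 w 0.0452 t 16.02
```

```bash
python3 -m handwheel '0 0 -30 0 0 0 30;0 0 -80 0 0 0 30;0 0 -130 0 0 0 30;-30 4 -170 0 0 0 30;-70 9 -188 0 0 0 30;-125 15 -188 0 0 0 30;-180 22 -188 0 0 0 30;-235 29 -188 0 0 0 30;-290 36 -188 0 0 0 30;-345 42 -188 0 0 0 30;-400 49 -188 0 0 0 30;-458 56 -188 0 0 -0.4 30'; python3 -m handwheel '0 0 0 0 0 0 30;0 0 0 0 0 0 30'
python3 - <<'E'
from h import *
to([.5707,-.2467,.10],84)
g=grab_frame("side");f=grab_frame("top")
zoom(f,220,100,420,250,4,"pics/k1.png")
zoom(g,200,60,400,220,4,"pics/k2.png")
E
```

```text
clock: 17.52
tcp_pos: [0.5694, -0.2491, 0.1989]
orientation: [-2.334, -2.102, 0.001]
contact_force: [1.6, -0.7, -1.0]
grip_width: 0.0458
clock: 17.77
tcp_pos: [0.5696, -0.2468, 0.1987]
orientation: [-2.334, -2.101, 0.0]
contact_force: [0.1, 1.2, -1.3]
grip_width: 0.0456
turn [-0.1 -0.  -0. ]
tcp [ 0.5696 -0.2468  0.1987] yaw 84.0 z [-0.001  0.001 -1.   ] shift [ 0.1  1.2 98.7] j7 1.27 w 0.0456 t 17.77
```

View pics/k2.png

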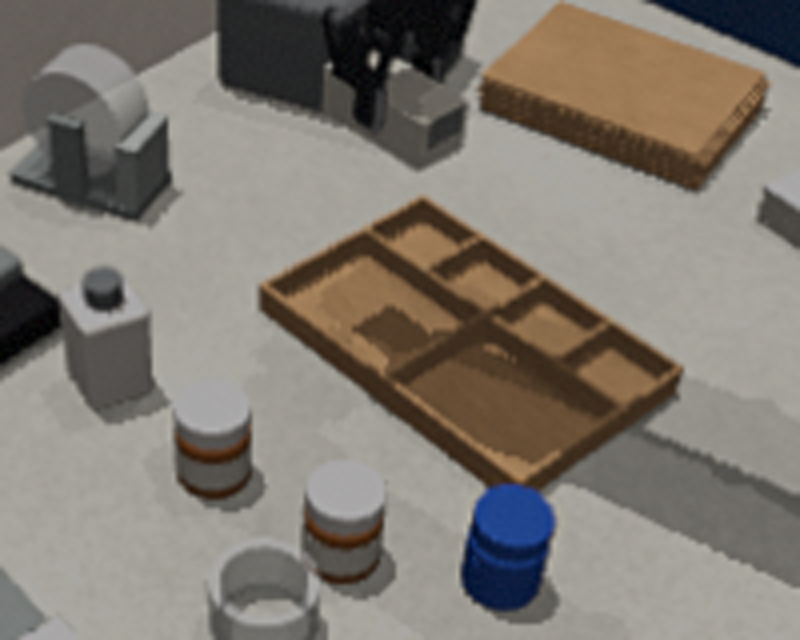

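Run:
```python
from h import *
g=grab_frame("side")
t=[((x+.5)/4-.5+200,(y+.5)/4-.5+60) for x,y in[(262,290),(422,198),(682,370),(522,482)]]
P=onz(g,t,.028); print(P.round(4).tolist(),P.mean(0).round(4),np.linalg.norm(P-np.roll(P,-1,0),axis=1).round(3))
```

```text
[[0.6433, -0.193, 0.028], [0.6277, -0.3788, 0.028], [0.3482, -0.3495, 0.028], [0.3676, -0.1684, 0.028]] [ 0.4967 -0.2724  0.028 ] [0.186 0.281 0.182 0.277]
```

```bash
python3 -m handwheel '0 1 50 0 0 0 30;0 1 100 0 0 0 30;0 1 140 0 0 0 30;0 1 165 0 0 0 30;0 1 176 0 0 0 30;0 1 182 0 0 0 30;0 1 182 0 0 0 30;0 1 182 0 0 0 30;0 1 182 0 0 0 58;0 1 182 0 0 0 58;0 1 182 0 0 0 58'; python3 -m handwheel '0 0 -20 0 0 0 58;0 0 -60 0 0 0 58;0 0 -110 0 0 0 58;0 0 -160 0 0 0 58;0 0 -183 0 0 0 58'
python3 - <<'E'
from h import *
g=grab_frame("side")
zoom(g,200,60,400,220,4,"pics/l2.png")
to([.5781,.3086,.2],84)
E
```

```text
clock: 19.3
tcp_pos: [0.5714, -0.2473, 0.0176]
orientation: [2.334, 2.102, 0.0]
contact_force: [-0.2, 0.8, 0.2]
grip_width: 0.0578
clock: 19.92
tcp_pos: [0.5726, -0.2468, 0.2048]
orientation: [2.331, 2.1, 0.004]
contact_force: [0.7, 0.5, -1.0]
grip_width: 0.0579
turn [0.4 0.1 0. ]
tcp [ 0.5734 -0.247   0.2064] yaw 84.0 z [ 0.006 -0.002 -1.   ] shift [553.1 -53.2   5. ] j7 1.28 w 0.0578 t 19.98
```

View pics/l2.png

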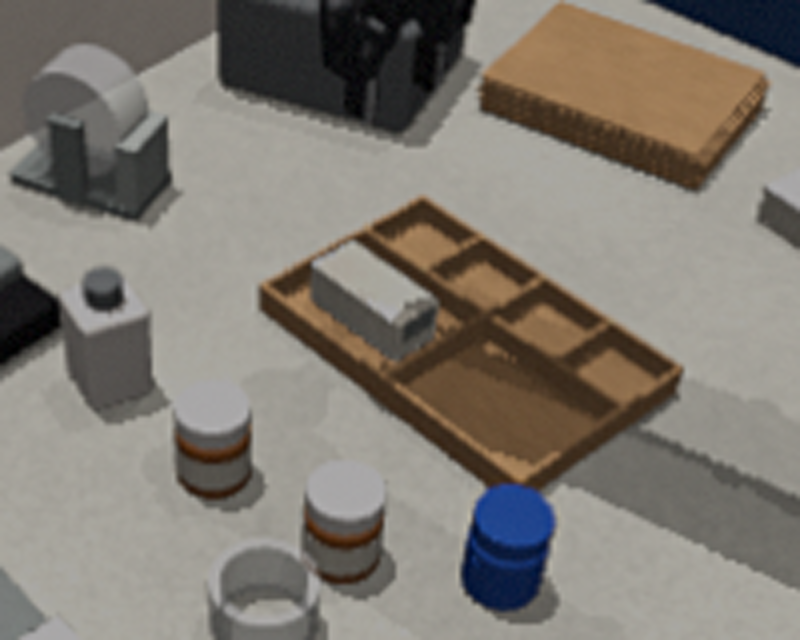

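The first carton lies flat in its bay at (375,300). Now for the second one.

```bash
python3 -m handwheel '25 -3 0 0 0 0 58;75 -8 0 0 0 0 70;130 -13 0 0 0 0 85;185 -18 0 0 0 0 85;240 -23 0 0 0 0 85;295 -28 0 0 0 0 85;350 -33 0 0 0 0 85;405 -38 0 0 0 0 85;460 -43 0 0 0 0 85;510 -48 0 0 0 0 85;553 -53 20 0 0 0 85;553 -53 40 0 0 0 85' 40; python3 -m handwheel '0 0 30 0 0 0 85;0 0 60 0 0 0 85;0 0 80 0 0 0 85;0 0 80 0 0 0 85'
python3 - <<'E'
from h import *
g=grab_frame("side");f=grab_frame("top")
zoom(g,80,110,280,270,4,"pics/m2.png")
zoom(f,110,120,270,260,4,"pics/m1.png")
to([.5781,.3086,.012],84)
E
```

```text
clock: 21.48
tcp_pos: [0.5739, 0.3129, 0.1597]
orientation: [-2.326, -2.108, -0.001]
contact_force: [-0.1, -0.6, -0.1]
grip_width: 0.0854
clock: 21.98
tcp_pos: [0.5756, 0.3067, 0.0785]
orientation: [-2.335, -2.101, 0.005]
contact_force: [0.7, -0.1, 0.3]
grip_width: 0.0849
turn [ 0. -0. -0.]
tcp [0.5766 0.3083 0.081 ] yaw 84.0 z [ 0.     0.001 -1.   ] shift [ 0.4  1.5 69. ] j7 0.31 w 0.0849 t 22.07
```

View pics/m2.png

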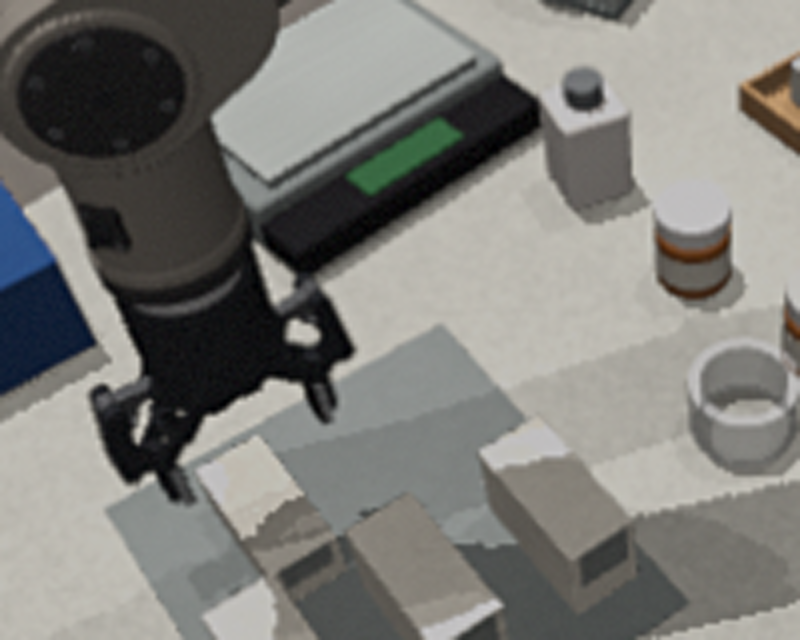

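```bash
python3 -m handwheel '0 1 25 0 0 0 85;0 1 50 0 0 0 85;0 1 69 0 0 0 85;0 1 69 0 0 0 85;0 1 69 0 0 0 30;0 1 69 0 0 0 30;0 1 69 0 0 0 30;0 1 69 0 0 0 30' 40;python3 - <<'E'
from h import *
to([.4315,-.232,.20],84)
E
```

```text
clock: 23.08
tcp_pos: [0.5778, 0.3089, 0.0125]
orientation: [2.334, 2.102, 0.003]
contact_force: [-0.3, 0.2, 6.0]
grip_width: 0.045
turn [ 0.1 -0.1  0. ]
tcp [0.5778 0.3089 0.0125] yaw 84.0 z [ 0.002  0.001 -1.   ] shift [-552.9  -88.8 -188.4] j7 0.26 w 0.045 t 23.07
```

```bash
python3 -m handwheel '0 0 -30 0 0 0 30;0 0 -80 0 0 0 30;0 0 -130 0 0 0 30;-30 -5 -170 0 0 0 30;-75 -12 -188 0 0 0 30;-125 -20 -188 0 0 0 30;-180 -29 -188 0 0 0 30;-230 -37 -188 0 0 0 30;-280 -45 -188 0 0 0 30;-330 -53 -188 0 0 0 30;-380 -61 -188 0 0 0 30;-430 -69 -188 0 0 0 30' >/dev/null; python3 -c "
from h import *
to([.4315,-.232,.20],84)"
```

```text
turn [-0.  0. -0.]
tcp [ 0.4626 -0.1141  0.1991] yaw 84.0 z [-0.001 -0.001 -1.   ] shift [-120.5  -18.6   -0.8] j7 1.11 w 0.0456 t 24.57
```

```bash
python3 -m handwheel '-40 -6 0 0 0 0 30;-80 -12 0 0 0 0 30;-122 -19 0 0 0 0 30;-122 -19 0 0 0 0 30;-122 -19 0 0 0 0 30;-122 -19 0 0 0 0 30' >/dev/null; python3 -c "
from h import *
to([.4315,-.232,.0165],84)"
```

```text
turn [ 0.  -0.   0.1]
tcp [ 0.4323 -0.2303  0.1994] yaw 84.1 z [ 0.  0. -1.] shift [ -1.7  -0.7 182.9] j7 1.35 w 0.0456 t 25.32
```

```bash
python3 -m handwheel '-2 -1 50 0 0 0 30;-2 -1 100 0 0 0 30;-2 -1 140 0 0 0 30;-2 -1 165 0 0 0 30;-2 -1 176 0 0 0 30;-2 -1 182 0 0 0 30;-2 -1 182 0 0 0 30;-2 -1 182 0 0 0 30;-2 -1 182 0 0 0 58;-2 -1 182 0 0 0 58;-2 -1 182 0 0 0 58'; python3 -m handwheel '0 0 -20 0 0 0 58;0 0 -60 0 0 0 58;0 0 -110 0 0 0 58;0 0 -160 0 0 0 58;60 -30 -183 0 0 0 85;120 -60 -183 0 0 0 85;120 -60 -183 0 0 0 85'
python3 - <<'E'
from h import *
g=grab_frame("side");f=grab_frame("top")
zoom(g,80,60,400,300,2.5,"pics/n2.png");zoom(f,110,90,400,260,2.7,"pics/n1.png")
to([.548,-.039,.2],84)
E
```

```text
clock: 26.7
tcp_pos: [0.431, -0.2336, 0.0175]
orientation: [2.334, 2.102, 0.0]
contact_force: [0.2, 0.1, 0.1]
grip_width: 0.0578
clock: 27.58
tcp_pos: [0.3822, -0.1051, 0.2004]
orientation: [2.328, 2.107, -0.004]
contact_force: [0.1, -1.6, -0.5]
grip_width: 0.0853
turn [-0.   0.1  0.1]
tcp [ 0.3833 -0.1073  0.2005] yaw 84.1 z [-0.    -0.002 -1.   ] shift [ 84.8 156.9   0.3] j7 1.26 w 0.0847 t 27.68
```

View pics/n2.png

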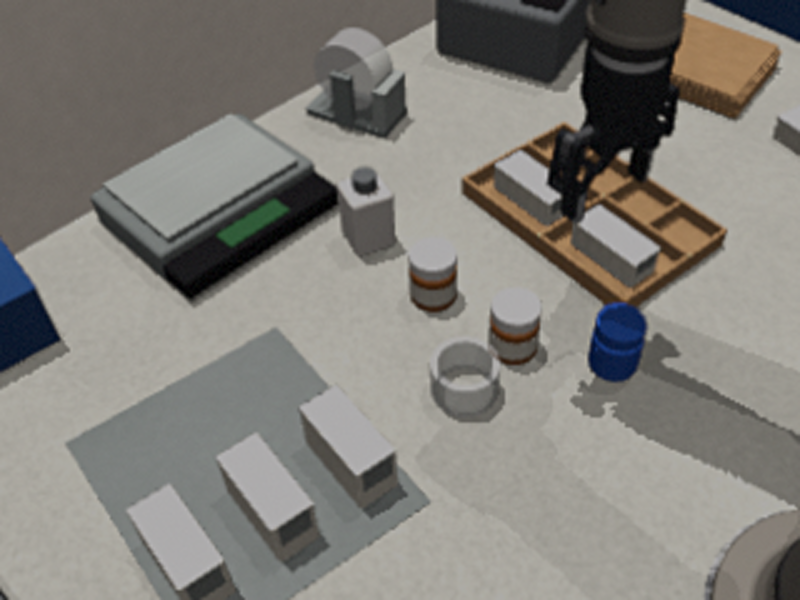

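View pics/n1.png

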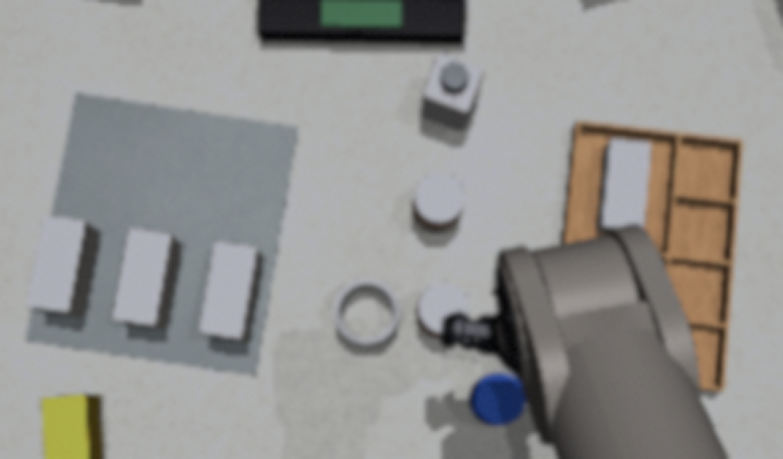

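Both cartons are flat in their bays, and the high cartons at top-zoom (60,265), (145,277) and (230,290) look unmoved. Next I'll refine the jar positions.

```bash
cat > jar.py <<'E'
from h import *
f=grab_frame("top");g=grab_frame("side")
for nm,fr,seeds in(("top",f,[(272,163),(273,204)]),("side",g,[(253,163),(286,184)])):
    hsv=cv2.cvtColor(fr["pixels"],cv2.COLOR_RGB2HSV)
    m=(cv2.GaussianBlur(fr["pixels"],(3,3),0)[:,:,2]>165).astype(np.uint8) if nm=="top" else None
    if nm=="top":
        m=((hsv[:,:,0]>100)&(hsv[:,:,0]<135)&(hsv[:,:,1]>8)&(hsv[:,:,2]>140)).astype(np.uint8)
        m=cv2.morphologyEx(m,cv2.MORPH_OPEN,np.ones((3,3)))
        n,l,st,c=cv2.connectedComponentsWithStats(m)
        for i in range(1,n):
            if 120<st[i,4]<600 and 215<c[i][0]<420: print(nm,c[i].round(1),st[i],onz(fr,[c[i]],.07)[0].round(4))
    else: # amber bands
        m=((hsv[:,:,0]<15)&(hsv[:,:,1]>130)&(hsv[:,:,2]>40)).astype(np.uint8)
        m[:,:200]=0
        n,l,st,c=cv2.connectedComponentsWithStats(m)
        for i in range(1,n):
            if st[i,4]>15: print(nm,c[i].round(1),st[i],onz(fr,[c[i]],.045)[0].round(4))
E
python3 jar.py
```

```text
top [337.7  49.7] [327  39  21  25 364] [ 0.9008 -0.234   0.07  ]
top [277.6 120.5] [268 111  20  19 173] [ 0.6765 -0.0542  0.07  ]
top [341.2 157.8] [333 142  17  32 435] [ 0.5669 -0.2407  0.07  ]
top [273.8 161.6] [264 150  22  22 303] [ 0.5522 -0.0443  0.07  ]
top [273.  202.2] [266 195  17  18 206] [ 0.4331 -0.043   0.07  ]
side [480.8  60.3] [ 433    0   79  127 6287] [ 0.3057 -1.15    0.045 ]
side [341.8 135.6] [338 133  11   6  19] [ 0.4465 -0.3336  0.045 ]
side [332.  147.6] [325 143  15  11  21] [ 0.4356 -0.2665  0.045 ]
side [290.5 153.9] [285 150  13   8  22] [ 0.5081 -0.1578  0.045 ]
side [308.9 168.8] [305 164  10  11  22] [ 0.4302 -0.1471  0.045 ]
side [252.9 172.6] [244 169  18   7  51] [ 0.5345 -0.025   0.045 ]
side [253.3 182.7] [247 181  14   4  18] [0.507  0.0014 0.045 ]
side [285.1 194. ] [277 190  18   7  51] [ 0.4173 -0.0286  0.045 ]
side [286.5 204.1] [281 202  12   4  16] [ 0.3918 -0.0049  0.045 ]
```

Run:
```python
from h import *
f=grab_frame("top");g=grab_frame("side")
zoom(f,220,100,320,260,4,"pics/o1.png"); zoom(g,200,110,360,230,5,"pics/o2.png")
```

```text
(no output)
```

View pics/o1.png

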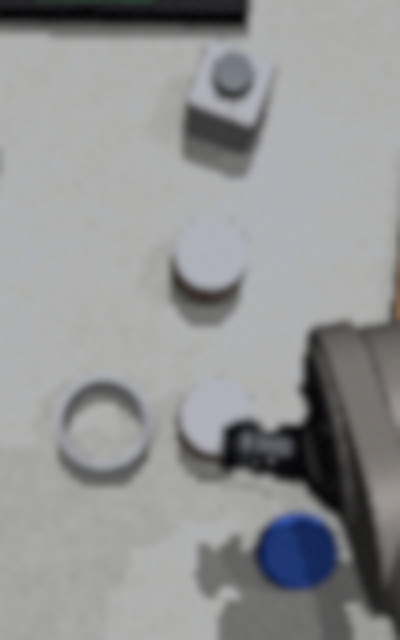

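View pics/o2.png

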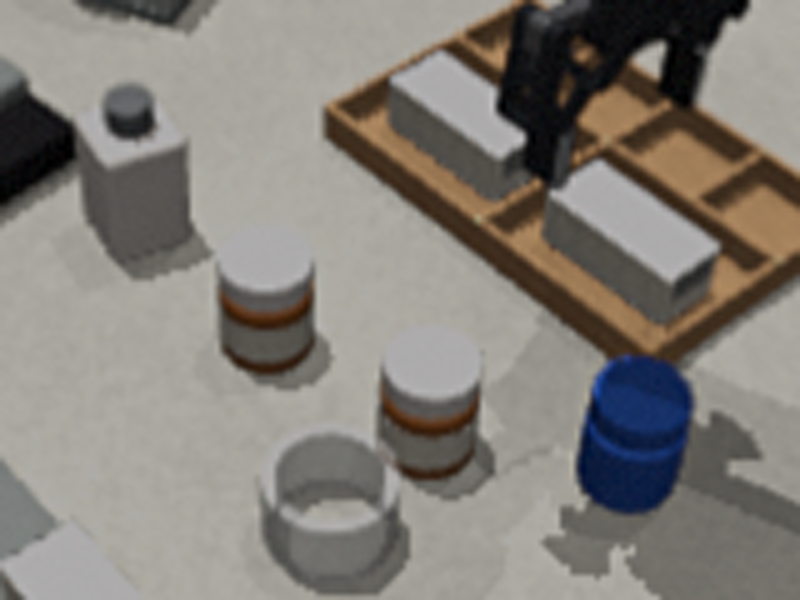

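Run:
```python
from h import *
f=grab_frame("top");g=grab_frame("side")
print(onz(f,[(272.1,163.4),(273.6,204.1)],.07),onz(g,[(252.8,161),(285.8,181.6)],.07))
to([.5475,-.037,.11],84)
```

```text
[[ 0.54690083 -0.03935852  0.07      ]
 [ 0.42781822 -0.04479862  0.07      ]] [[ 0.54957285 -0.0402775   0.07      ]
 [ 0.43154843 -0.04552582  0.07      ]]
turn [ 0.  -0.1 -0.1]
tcp [ 0.3841 -0.1087  0.2002] yaw 83.9 z [ 0.     0.001 -1.   ] shift [ 88.5 154.9  90.3] j7 1.26 w 0.0853 t 27.98
```

```bash
python3 -m handwheel '29 52 0 0 0 0 85;57 104 0 0 0 0 85;86 155 20 0 0 0 85;86 155 50 0 0 0 85;86 155 80 0 0 0 85;86 155 80 0 0 0 85;86 155 80 0 0 0 85' 30
python3 - <<'E'
from h import *
g=grab_frame("side");zoom(g,200,110,360,230,5,"pics/p2.png")
to([.548,-.0397,.034],84)
E
```

```text
clock: 28.85
tcp_pos: [0.5475, -0.0387, 0.121]
orientation: [2.335, 2.102, 0.001]
contact_force: [0.6, -0.3, 0.7]
grip_width: 0.0852
turn [ 0.1 -0.  -0. ]
tcp [ 0.5477 -0.0387  0.1215] yaw 84.0 z [ 0.002  0.    -1.   ] shift [-1.   0.2 87.5] j7 0.86 w 0.0853 t 28.9
```

View pics/p2.png

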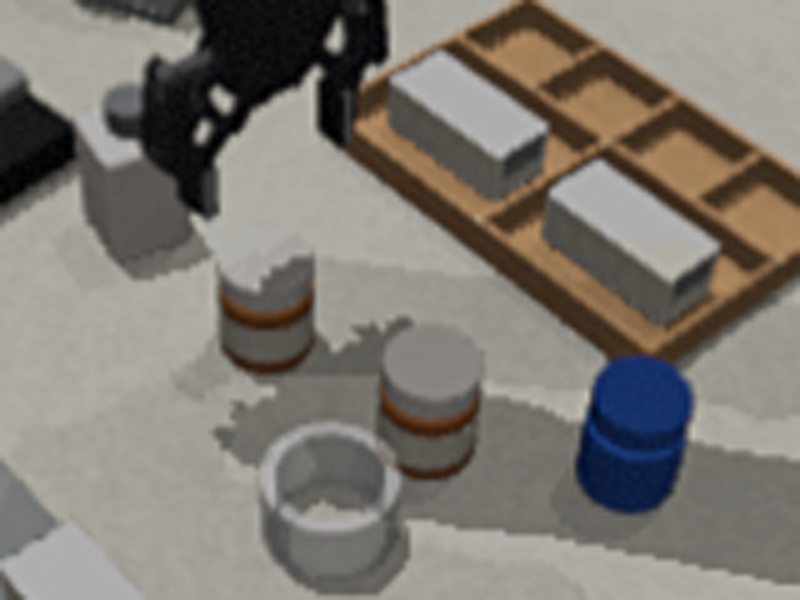

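```bash
python3 -m handwheel '-1 0 30 0 0 0 85;-1 0 60 0 0 0 85;-1 0 80 0 0 0 85;-1 0 89 0 0 0 85;-1 0 89 0 0 0 85;-1 0 89 0 0 0 40;-1 0 89 0 0 0 40;-1 0 89 0 0 0 40;-1 0 89 0 0 0 40' 30
python3 - <<'E'
from h import *
to([.5958,-.3405,.20],84)
E
```

```text
clock: 30.02
tcp_pos: [0.5475, -0.0394, 0.0323]
orientation: [2.334, 2.101, 0.001]
contact_force: [-0.7, -0.1, 6.8]
grip_width: 0.0552
turn [0.1 0.  0. ]
tcp [ 0.5475 -0.0394  0.0323] yaw 84.0 z [ 0.002 -0.    -1.   ] shift [-294.4   79.7 -167.5] j7 0.75 w 0.0552 t 30.02
```

```bash
python3 -m handwheel '0 0 -25 0 0 0 40;0 0 -70 0 0 0 40;0 0 -120 0 0 0 40;-30 8 -150 0 0 0 40;-80 22 -150 0 0 0 40;-130 35 -150 0 0 0 40;-180 49 -150 0 0 0 40;-230 62 -150 0 0 0 40;-270 73 -150 0 0 0 40;-294 79 -150 0 0 0 40;-294 79 -150 0 0 0 40;-294 79 -150 0 0 0 40'
python3 - <<'E'
from h import *
to([.5955,-.341,.0373],84)
g=grab_frame("side");zoom(g,240,60,400,180,5,"pics/q2.png")
f=grab_frame("top");zoom(f,300,120,400,245,4,"pics/q1.png")
E
```

```text
clock: 31.52
tcp_pos: [0.5946, -0.3387, 0.1812]
orientation: [-2.332, -2.103, -0.001]
contact_force: [0.2, 0.1, -0.6]
grip_width: 0.0552
turn [-0.  -0.1  0.1]
tcp [ 0.5946 -0.3387  0.1812] yaw 84.1 z [-0.     0.001 -1.   ] shift [ -2.4   1.2 143.9] j7 1.42 w 0.0552 t 31.52
```

View pics/q2.png

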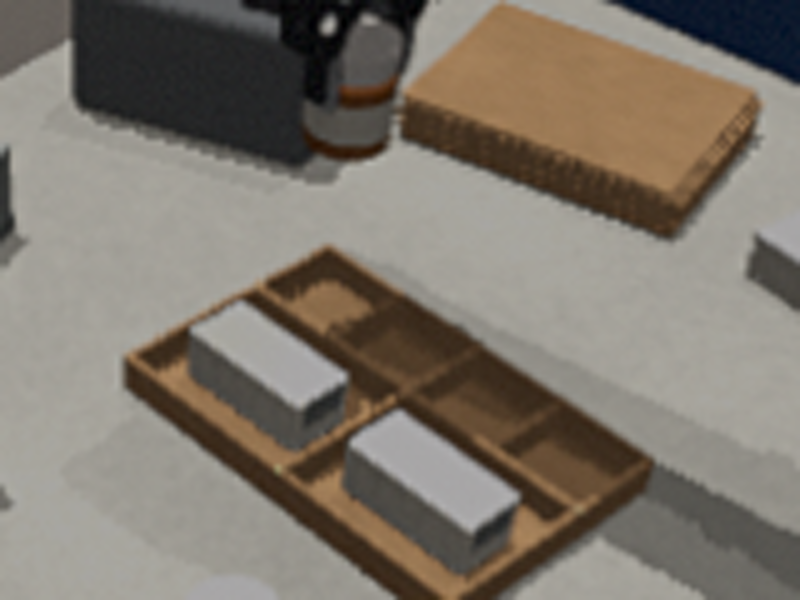

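```bash
python3 -m handwheel '-2 1 40 0 0 0 40;-2 1 80 0 0 0 40;-2 1 105 0 0 0 40;-2 1 120 0 0 0 40;-2 1 132 0 0 0 40;-2 1 140 0 0 0 40;-2 1 144 0 0 0 40;-2 1 144 0 0 0 40;-2 1 144 0 0 0 40'
python3 - <<'E'
from h import *
g=grab_frame("side");zoom(g,240,60,400,180,5,"pics/r2.png")
f=grab_frame("top");zoom(f,300,120,400,245,4,"pics/r1.png")
E
```

```text
clock: 32.75
tcp_pos: [0.5958, -0.3424, 0.0379]
orientation: [2.334, 2.102, 0.001]
contact_force: [0.5, 1.0, -0.4]
grip_width: 0.0555
```

View pics/r2.png

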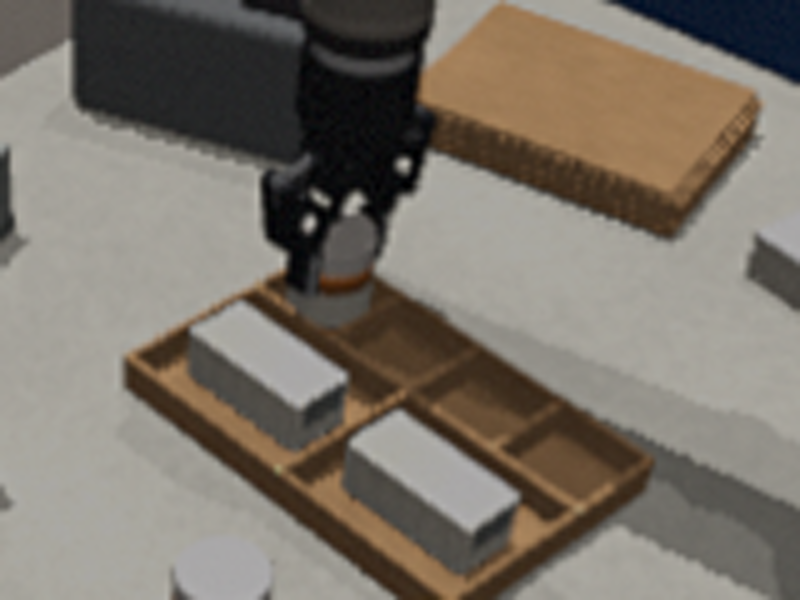

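Seated in the far cell with no unusual contact force. I'll release it.

```bash
python3 -m handwheel '0 0 0 0 0 0 66;0 0 0 0 0 0 66;0 0 0 0 0 0 66;0 0 -30 0 0 0 66;0 0 -70 0 0 0 66;0 0 -120 0 0 0 85;0 0 -150 0 0 0 85;40 -30 -150 0 0 0 85;80 -60 -150 0 0 0 85;80 -60 -150 0 0 0 85'
python3 - <<'E'
from h import *
g=grab_frame("side");zoom(g,200,60,400,220,4,"pics/s2.png")
f=grab_frame("top");zoom(f,220,100,420,250,4,"pics/s1.png")
to([.4295,-.045,.2],-6);to([.4295,-.045,.2],-30)
E
```

```text
clock: 34.1
tcp_pos: [0.5426, -0.2525, 0.1878]
orientation: [-2.328, -2.109, 0.002]
contact_force: [-0.2, -1.5, 0.8]
grip_width: 0.085
turn [ -0.    0.1 -90. ]
tcp [ 0.5441 -0.2567  0.1877] yaw 84.0 z [ 0.    -0.001 -1.   ] shift [ 198.6 -136.   -12.6] j7 1.31 w 0.0851 t 34.2
turn [ -0.    0.1 -66. ]
tcp [ 0.5441 -0.2567  0.1877] yaw 84.0 z [ 0.    -0.001 -1.   ] shift [ 198.6 -136.   -12.6] j7 1.31 w 0.0851 t 34.2
```

View pics/s2.png

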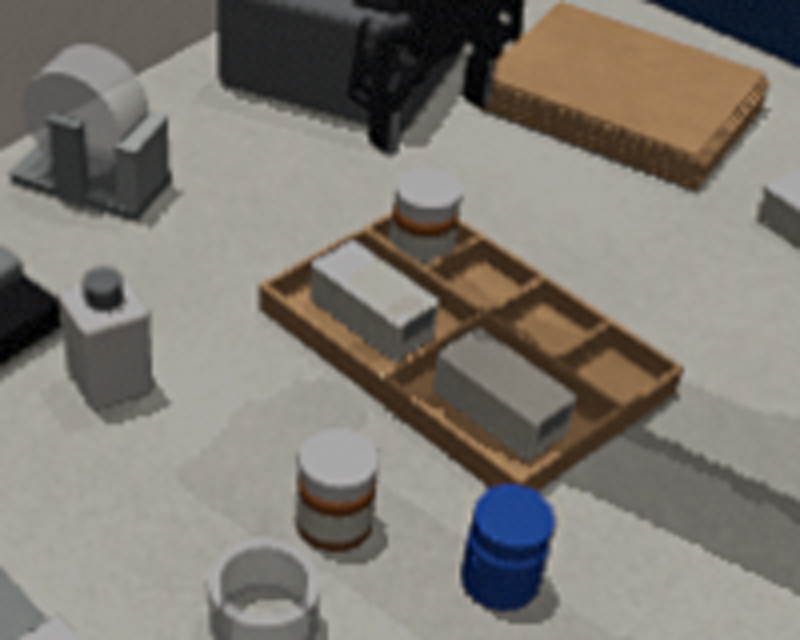

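View pics/s1.png

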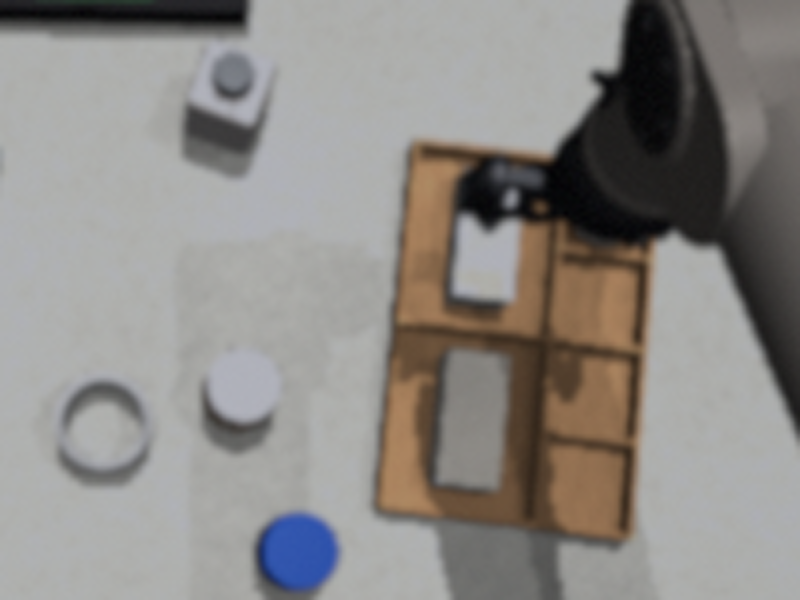

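Jar B has been knocked aside: top zoom (243,386), side zoom (337,460). It is still upright. I'll measure it again.

Run:
```python
from h import *
f=grab_frame("top");g=grab_frame("side")
zoom(f,220,100,420,250,4,"pics/u1.png")
print(onz(f,[((243.5)/4-.5+220,(386.5)/4-.5+100)],.07),onz(g,[((337.5)/4-.5+200,(460.5)/4-.5+60)],.07))
P=.5*(onz(f,[((243.5)/4-.5+220,(386.5)/4-.5+100)],.07)+onz(g,[((337.5)/4-.5+200,(460.5)/4-.5+60)],.07))[0]
to([P[0],P[1],.12],84)
```

```text
[[ 0.4512181  -0.06410265  0.07      ]] [[ 0.45209371 -0.06129164  0.07      ]]
turn [ 0.   0.  -0.1]
tcp [ 0.5445 -0.2577  0.1874] yaw 83.9 z [ 0. -0. -1.] shift [ 184.1 -113.    67.2] j7 1.31 w 0.0851 t 34.3
```

View pics/u1.png

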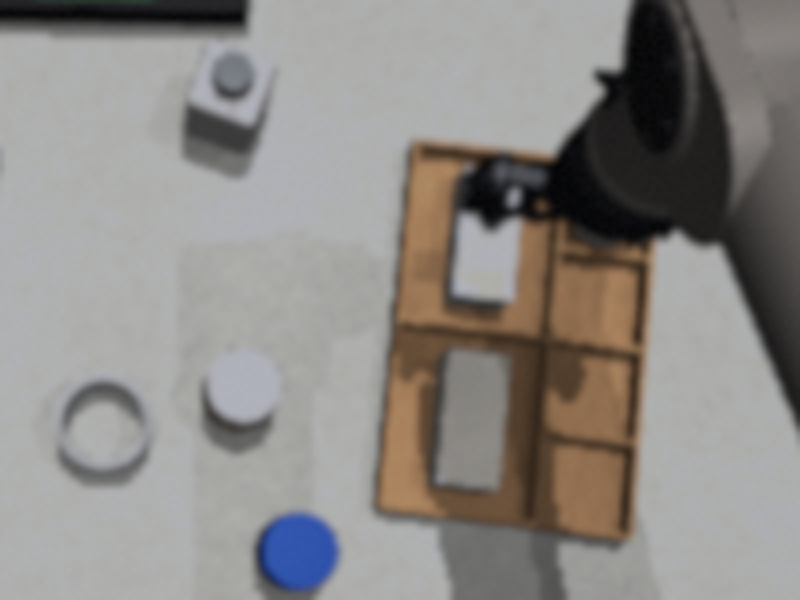

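```bash
python3 -m handwheel '50 -31 0 0 0 0 85;100 -62 0 0 0 0 85;145 -90 0 0 0 0 85;184 -113 10 0 0 0 85;184 -113 40 0 0 0 85;184 -113 67 0 0 0 85;184 -113 67 0 0 0 85;184 -113 67 0 0 0 85' 30
python3 - <<'E'
from h import *
g=grab_frame("side");zoom(g,200,110,360,230,5,"pics/v2.png")
to([.4515,-.063,.033],84)
E
```

```text
clock: 35.3
tcp_pos: [0.452, -0.0617, 0.1211]
orientation: [2.335, 2.101, 0.002]
contact_force: [0.3, -0.8, 1.1]
grip_width: 0.0848
turn [ 0.1 -0.  -0. ]
tcp [ 0.4521 -0.0617  0.1213] yaw 84.0 z [ 0.002  0.    -1.   ] shift [-1.4 -0.6 88.3] j7 0.91 w 0.0852 t 35.35
```

View pics/v2.png

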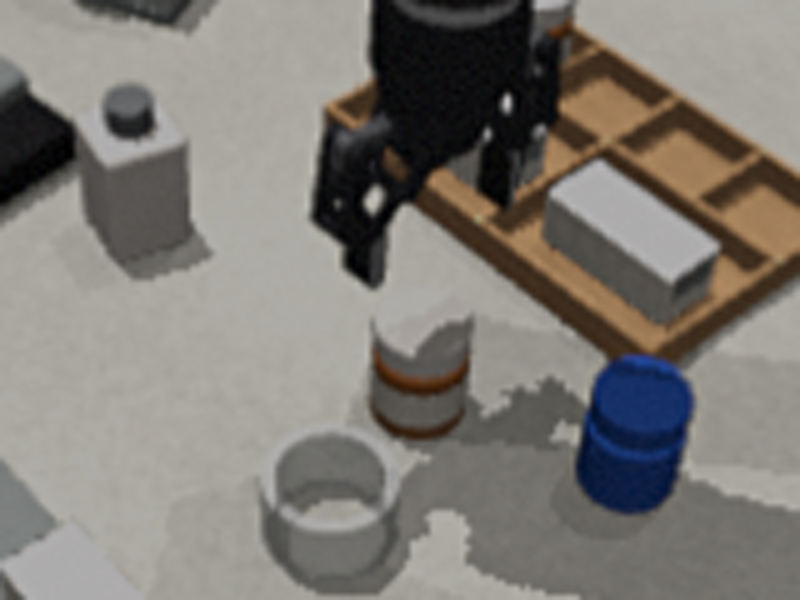

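```bash
python3 -m handwheel '-1 -1 30 0 0 0 85;-1 -1 60 0 0 0 85;-1 -1 80 0 0 0 85;-1 -1 89 0 0 0 85;-1 -1 89 0 0 0 85;-1 -1 89 0 0 0 40;-1 -1 89 0 0 0 40;-1 -1 89 0 0 0 40;-1 -1 89 0 0 0 40' 30
python3 - <<'E'
from h import *
to([.4563,-.3265,.18],84)
E
```

```text
clock: 36.48
tcp_pos: [0.4505, -0.0627, 0.0322]
orientation: [2.334, 2.101, 0.001]
contact_force: [-1.0, -0.4, 5.6]
grip_width: 0.0557
turn [ 0.1  0.  -0. ]
tcp [ 0.4505 -0.0627  0.0322] yaw 84.0 z [ 0.001 -0.001 -1.   ] shift [-261.8   33.6 -147.5] j7 0.75 w 0.0557 t 36.48
```

```bash
python3 -m handwheel '0 0 -25 0 0 0 40;0 0 -70 0 0 0 40;0 0 -120 0 0 0 40;-30 4 -148 0 0 0 40;-80 10 -148 0 0 0 40;-130 17 -148 0 0 0 40;-180 23 -148 0 0 0 40;-225 29 -148 0 0 0 40;-262 34 -148 0 0 0 40;-262 34 -148 0 0 0 40;-262 34 -148 0 0 0 40;-262 34 -148 0 0 0 40'
python3 - <<'E'
from h import *
to([.4563,-.3265,.0373],84)
g=grab_frame("side");zoom(g,240,60,400,180,5,"pics/w2.png")
E
```

```text
clock: 37.98
tcp_pos: [0.4565, -0.3252, 0.1796]
orientation: [2.332, 2.105, 0.0]
contact_force: [-0.3, -0.3, -0.8]
grip_width: 0.0554
turn [0.  0.  0.1]
tcp [ 0.4565 -0.3252  0.1796] yaw 84.1 z [ 0. -0. -1.] shift [-1.300e+00 -1.000e-01  1.423e+02] j7 1.48 w 0.0554 t 37.98
```

View pics/w2.png

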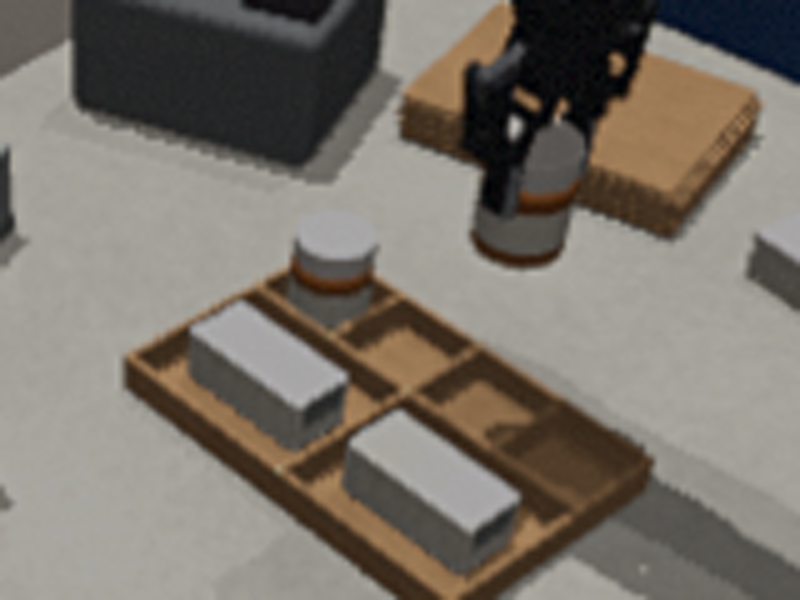

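```bash
python3 -m handwheel '-1 0 40 0 0 0 40;-1 0 80 0 0 0 40;-1 0 105 0 0 0 40;-1 0 120 0 0 0 40;-1 0 132 0 0 0 40;-1 0 139 0 0 0 40;-1 0 142 0 0 0 40;-1 0 142 0 0 0 40;-1 0 142 0 0 0 40'
python3 - <<'E'
from h import *
g=grab_frame("side");zoom(g,240,60,400,180,5,"pics/x2.png")
E
```

```text
clock: 39.15
tcp_pos: [0.4565, -0.3279, 0.0378]
orientation: [2.334, 2.102, 0.0]
contact_force: [0.1, 1.4, -0.8]
grip_width: 0.0551
```

View pics/x2.png

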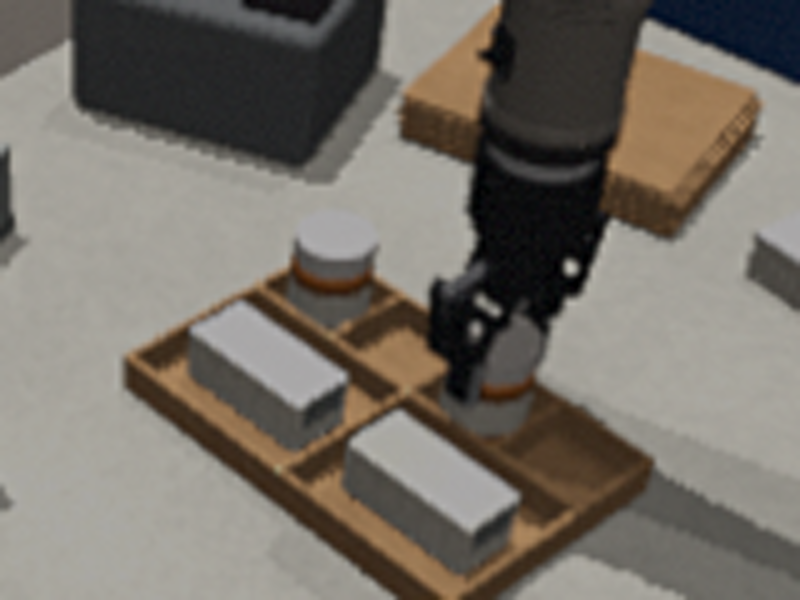

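Seated. I'll release it and withdraw, first up and then out to the right of the tray, so that both cameras see it.

```bash
python3 -m handwheel '0 0 0 0 0 0 66;0 0 0 0 0 0 66;0 0 0 0 0 0 66;0 0 -30 0 0 0 66;0 0 -70 0 0 0 66;0 0 -120 0 0 0 85;0 0 -180 0 0 0 85;-50 0 -210 0 0 0 85;-110 0 -210 0 0 0 85;-170 0 -210 0 0 0 85;-220 0 -210 0 0 0 85;-220 0 -210 0 0 0 85'
python3 - <<'E'
from h import *
g=grab_frame("side");zoom(g,80,60,400,300,2.5,"pics/y2.png")
f=grab_frame("top");zoom(f,110,90,400,260,2.7,"pics/y1.png");zoom(f,300,120,400,245,4,"pics/y3.png")
to([.5,-.5,.3])
E
```

```text
clock: 40.7
tcp_pos: [0.4306, -0.5513, 0.2458]
orientation: [-2.342, -2.093, 0.001]
contact_force: [1.0, 0.3, -0.4]
grip_width: 0.0847
tcp [ 0.4333 -0.5461  0.2468] yaw 84.0 z [ 0.     0.001 -1.   ] shift [ 52.9  61.6 -53.1] j7 1.84 w 0.0852 t 40.8
```

View pics/y2.png

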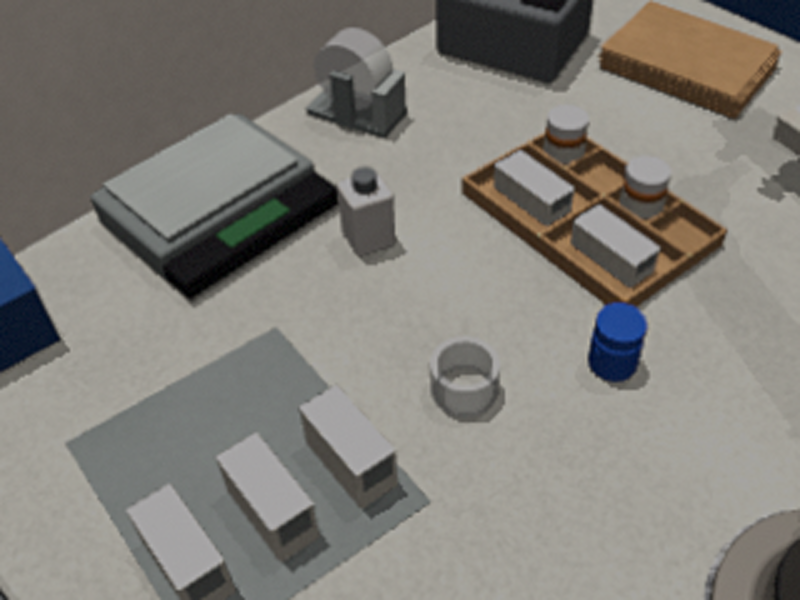

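View pics/y1.png

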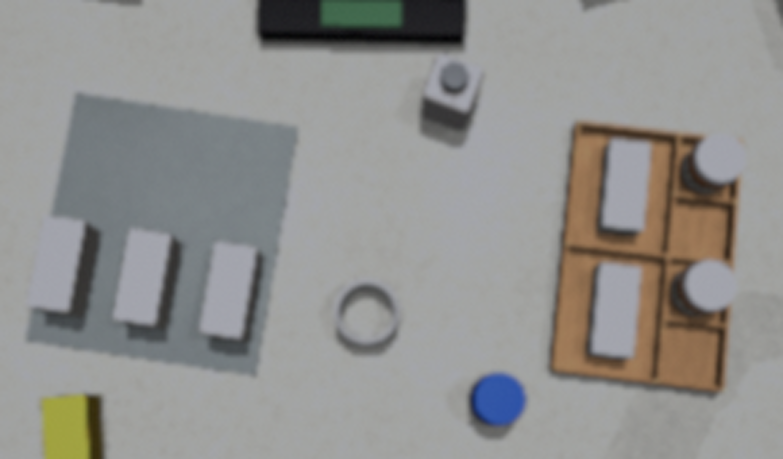

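View pics/y3.png

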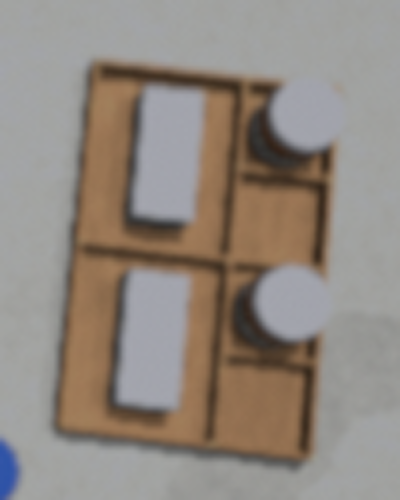

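Run:
```python
from h import *
f=grab_frame("top")
t=lambda q:[((x+.5)/4-.5+300,(y+.5)/4-.5+120) for x,y in q]
print("jars",onz(f,t([(307,115),(292,304)]),.074)[:,:2].round(4).tolist(),"cells (.5955,-.341),(.4563,-.3265)")
for q in([(145,84),(205,88),(192,222),(134,215)],[(127,268),(188,270),(178,410),(118,402)]): print("low",onz(f,t(q),.044)[:,:2].mean(0).round(4))
zoom(f,110,120,230,240,6,"pics/z1.png")
```

```text
jars [[0.5957, -0.3422], [0.4568, -0.3277]] cells (.5955,-.341),(.4563,-.3265)
low [ 0.5736 -0.2488]
low [ 0.4345 -0.2347]
```

View pics/z1.png

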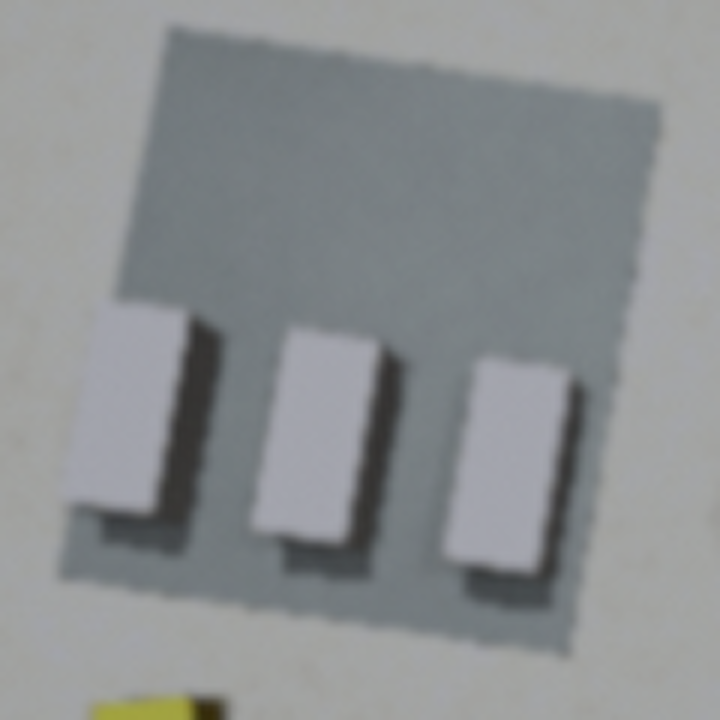

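The high cartons' corners are unchanged to within a pixel. Before handing in I'll look over the whole surface for any more jars.

Run:
```python
from h import *
f=grab_frame("top");g=grab_frame("side")
cv2.imwrite("pics/end.png",np.vstack([f["pixels"],g["pixels"]])[:,:,::-1][::1])
cv2.imwrite("pics/end.png",cv2.resize(np.hstack([f["pixels"],g["pixels"]])[:,:,::-1],(800,300)))
```

```text
(no output)
```

View pics/end.png

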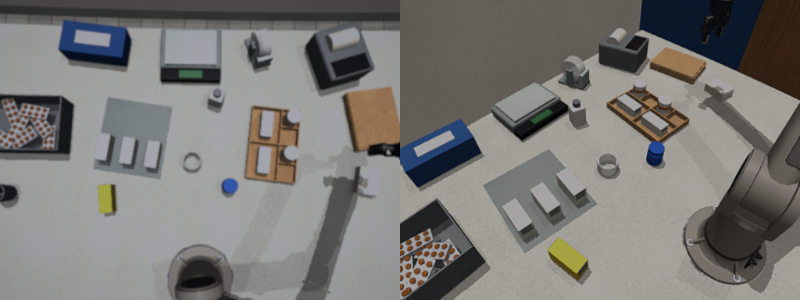

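No more amber jars are in sight, and the robot is clear at z ≈ 0.25. I'm handing in.

```bash
python3 -c "
from h import *
print(workorder.hand_in())"
```

```text
the job is handed in; nothing more can be done
None
```

The order is packed and handed in at about 41 s of the 208 s allowed; `hand_in()` gives no verdict.

- **Low cartons:** I pushed both (2nd and 4th in the row) out lengthwise, until a gap of about 15 mm lay between each and the row. Then I laid them flat, same side up, one in each bay. My last check put them at (0.574, -0.249) and (0.435, -0.235), about 3–4 mm from the bay middles and about 140 mm apart.
- **Jars:** Only two amber jars were in sight, and each now stands upright in its own cell. The last check had each about 1–2 mm from its cell's middle. One of them had been knocked about 3 cm aside mid-run, so I measured it again before gripping it.
- **Left in place:** The high cartons' corners are within about a pixel (3 mm) of where they started. The tape roll and flask show no shift in the pictures. The robot stood clear at about 0.25 m height.
- **Check that disagreed:** An automatic colour mask for the jar caps was off by about 5 mm. I used cap centres read by eye from both cameras instead, and these agreed to about 4 mm. No other check failed or disagreed.

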